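Ready the peristaltic pump for a new tube

TASK

The tubing pump is being given a new tube: first stand its fallen feed bottle (white, teal cap) upright on the dark mat and let go of it. Then push the pump's blue sprung pressure arm back, away from the rotor, by its black finger post, past both ratchet clicks and on as far as it goes, and keep holding it there yourself, off the ratchet, so that a colleague can lay the tube in: finish while still holding the arm back. Do not shift or knock over the other things on the bench.

Things in the scene. Friction and masses are not known exactly. Their poses are not given: they have to be found in the camera images.
- bottle_mid (a point): fallen feed bottle, white, square 46 x 46 mm up to 74 mm, then shoulder and round teal cap 34 mm across (85-104 mm) with two small hose barbs; 110 mm tall, 0.10-0.21 kg. Point on its axis 55 mm above its underside; own z runs from underside to cap, x and y square to its flat sides. Starts lying on a flat side, axis level 23 mm above the bench, own x down, cap roughly to the left (+y)
- mat_top (a point): centre of the upper face of the dark square mat on which the feed bottle belongs, 120 x 120 mm, 4 mm thick, lying fixed on the bench; z up. It may be left or right, the pump is on the other side
- pump: peristaltic pump fixed to the bench: light grey case 200 mm (x) x 220 mm (y), level top deck 85 mm above the bench carrying rotor, raceway, arm and ratchet, all lower than 37 mm above the deck apart from the finger post. Origin at the centre of its underside; x points from its front (display, towards the robot) to its back, z up
- pressure_arm (a joint): angle of the blue arm on its upright pivot, rad: 0 = sprung shut (start); opens counter-clockwise seen from above, post moving to the pump's -y side; stop at 0.70. A sprung pawl clicks past teeth at about 0.23 and 0.49; let go after a click, the arm springs back to about 0.21 or 0.47, where the pawl catches it. Push needed at the post 4 N rising to 9 N, 1 to 2 N more just before each click
- lever_post (a point): on the axis of the black finger post at the free end of the pressure arm, 130 mm above the bench: an upright round post, 16 mm across, from 107 to 149 mm above the bench, free of other parts all round from 122 mm up. It moves on an arc of 110 mm radius about lever_pivot
- lever_pivot (a point): on the upright axis of the pressure arm's pivot, at the height of lever_post
- waste_bottle: bystander: white square bottle with a red cap, 46 x 46 mm, 110 mm tall, standing behind the work area; origin at the centre of its underside
- beaker: bystander: clear beaker, 52 mm across, 72 mm tall, standing; origin at the centre of its underside
- vial_rack: bystander: orange rack full of capped vials, 70 x 130 x 44 mm, far left; origin at the centre of its underside
- tip_box: bystander: clear pipette-tip box with a green top, 85 x 120 x 53 mm, far right; origin at the centre of its underside
- amber_jar: bystander: brown glass jar with a black cap, 60 mm across, 85 mm tall; origin at the centre of its underside
- spanner: bystander: small steel open-ended spanner, 130 mm long, lying beyond the fallen bottle; origin at the centre of its underside
- fitting_dish: bystander: shallow clear dish of brass fittings, 76 mm across, 12 mm tall, at the back right; origin at the centre of its underside
Things that resemble listed ones, but are neither listed nor needed, are in the scene too. What is meant by the part that bears mat_top is not orange, and is the smaller of those in its own colour.

How it is judged (in metres and radians):
On the way, in this order (a step that is already met when the one before it is completed fails the run):
1. the feed bottle stands upright on the mat, let go (angle between bottle_mid's own z axis and vertical below 0.08 rad and horizontal distance between bottle_mid and mat_top below 0.045 m and height (world z) of bottle_mid between 0.053 and 0.065 m and contact force between feed_bottle and the fingers below 0.05 N and contact force between feed_bottle and the arm below 0.05 N and linear speed of feed_bottle below 0.02 m/s), for 0.3 s.
2. the pressure arm is pushed past its second ratchet click (value of joint pressure_arm above 0.54 rad and contact force between any of the fingers, the arm and pressure_arm above 2 N), for 0.2 s.
At the end, for the whole second after the job is handed in: the feed bottle stands at rest on the mat within 45 mm of its centre, tilted less than 0.08 rad, untouched; the robot presses on the pressure arm with more than 2 N and holds it at more than 0.60 rad, clear of the second ratchet tooth, which would catch it at about 0.47 (all of step 1 and value of joint pressure_arm above 0.6 rad and contact force between any of the fingers, the arm and pressure_arm above 2 N); the arm keeps its last pose, push and grip.
It fails at once if another thing on the bench is shifted more than 30 mm (distance of any of waste_bottle, beaker, vial_rack, tip_box, amber_jar, spanner, fitting_dish from where it was at the start of the episode above 0.03 m).
It fails at once if another thing on the bench is tipped more than 0.3 rad (angle between any of waste_bottle, beaker, vial_rack, tip_box, amber_jar, spanner, fitting_dish's own z axis and vertical above 0.3 rad).
It also fails if it takes over 51 s, if anything falls off the work surface, if the arm or the gripper's body presses on something with over 40 N, if the wrist force passes 120 N, or if a joint passes its speed limit or range.

ROBOT

A 6-joint arm with a two-finger parallel gripper is mounted at the origin on the work surface. World frame = base frame: x ahead of the robot, y to its left, z up, the work surface at z = 0. Lengths are in m, angles in degrees, forces in N, time in s.
With the tool pointing down it reaches from about 0.3 to 0.875 m from the base axis. Payload 6.4 kg.
Tool frame: the origin (TCP) lies midway between the tips of the shut fingers; the grasp point (between the pads) lies 19 mm behind it; z points along the fingers, y is the direction in which the jaws open and shut (so a half turn about z gives the same grasp; the last joint's range is limited). The gripper opens to 85 mm and grips with 20 to 120 N. Pads are 22 mm wide; open, the fingers measure 114 mm over their backs; the gripper's body (76 mm by 85 mm) begins 54 mm behind the grasp point. The pads swing forward as they close: fully open they stand 13 mm farther back than shut.
Start: joints at [55.56, 10.359, 92.074, -0, 77.567, -11.82], TCP at [0.221, 0.531, 0.231] pointing down, gripper open.
Joint ranges: [-171.53, 171.53], [-51.25, 118.39], [17.06, 147.69], [-65.23, 245.23], [0, 150.52], [-178.68, 178.68]. Speed limits (degrees/s): [147.25, 147.25, 172.46, 180, 180, 180].

INTERFACE

Orientations are given as [roll, pitch, yaw] about the fixed x, y, z axes, in that order (R = Rz(yaw) Ry(pitch) Rx(roll)).
In Python, from plant import bot, grab_frame, job gives the robot as it stands.
- The arm moves only by the tool send_rows, never from a script. Its argument "series" is one flat list of numbers, 7 for each row, row after row: the finger opening in cm, from 0 to 8.54, then the shift along the tool's x, y, z in cm, then the turn, a rotation vector about the tool's x, y, z in degrees. In form: [hand, dx, dy, dz, wx, wy, wz, hand, dx, dy, dz, wx, wy, wz, ...]. A call has exactly 5 rows; each row shifts and turns the pose as measured when the row begins, along the tool's axes as they then stand; what a row does not reach is not made up. A row lasts 1/12 s, in which the tool goes at most 41.7 mm and 7.16 degrees, less where a joint would pass 70% of its speed; a pose out of reach is approached as far as the arm can. A call is refused whole if a number of a shift passes 4.17 or a number of a turn 7.16, either way. A call with a gripper value outside its range is refused whole. The fingers move at their own pace and stop on an object; the grip force is fixed at half the most. Time passes only in rows, so rows that do not move let the fingers close, or fill a call up. It gives the time, the measured TCP pose, the force and the opening at its end, in the units of the state.
- bot.get_obs(): the state, without advancing time (a new reading comes with each control period).
- grab_frame(name): name is "side" or "top" or "wrist"; returns a dict with "color" (480x640x3 uint8, blue, green, red), "fx", "fy", "cx", "cy" (pixels), "world_to_cam" (4x4, takes a point from world to camera coordinates). Camera axes: x right, y down, z forward; pixel columns grow to the right and rows downward; lengths in m; the calibration is good to about 2 mm. The wrist camera is an equidistant fisheye: a pixel r from the principal point sees the ray r / f radians off the axis. A picture is of the moment at which its call begins. There is no depth.
- job.hand_in(): hands the job in, once; it reports no verdict.
The state is a dict: "time_s": time; "joint_pos": joint angles; "qd": joint speeds; "joint_torque": joint torques, N m; "tool_pos": TCP position; "ee_rot": TCP orientation; "force": force on the tool from outside, world axes, zero at the start; "wrist_torque": the same for the moment, N m; "width": finger opening in m.
Only numpy, scipy, OpenCV 4.12 (cv2) and the standard library are available. Lean on these libraries where they do the work, as an engineer would, in place of code of your own. Each camera call takes 0.05 s, during which the arm holds its last target.

## Working session

There is one attempt and no reset: what is moved stays moved. The work goes in short steps, Python scripts to look and compute and a tool call to move; the robot and the scene stay as the last step left them, time stands still between calls to the robot, and variables do not carry over. Pictures are saved under pics/ and viewed, and the job is handed in when it is done.

Besides the shell and the picture viewer there is one more tool, called after "Request:" as a command line: name --argument value ..., lists and objects as JSON in quotes. send_rows: Moves the arm, as the interface text tells. Its arguments: {"type":"object","properties":{"series":{"type":"array","items":{"type":"number"}}},"required":["series"]}

```bash
mkdir -p pics; ls
python3 - <<'E'
from plant import bot, grab_frame, job
import cv2
for n in ["side","top","wrist"]:
    f=grab_frame(n); cv2.imwrite(f"pics/{n}0.png",f["color"]); print(n,f["fx"],f["cx"],f["cy"],f["world_to_cam"])
print(bot.get_obs())
E
```

```text
pics
side 513.0242932748746 311.60868015793767 240.5311503932203 [[ 0.73374577 -0.67913723 -0.01974275 -0.35709129]
 [-0.43879526 -0.45149272 -0.77692538  0.32272698]
 [ 0.51872524  0.57872873 -0.62928307  1.27789456]
 [ 0.          0.          0.          1.        ]]
top 622.0331850273502 311.4552169814445 239.45391655147495 [[ 1.82962059e-03 -9.99989044e-01 -4.30859893e-03 -1.67820026e-03]
 [-9.80183018e-01 -9.39875133e-04 -1.98091818e-01  5.03931005e-01]
 [ 1.98085598e-01  4.58564837e-03 -9.80173999e-01  1.85331892e+00]
 [ 0.00000000e+00  0.00000000e+00  0.00000000e+00  1.00000000e+00]]
wrist 371.64829954431775 312.0052268474158 230.77466196159534 [[ 3.84776798e-01  9.23009519e-01 -4.93388444e-04 -5.75709088e-01]
 [ 8.81476700e-01 -3.67304280e-01  2.96793519e-01 -3.80255467e-02]
 [ 2.73762019e-01 -1.14634170e-01 -9.54941550e-01  3.79072768e-01]
 [ 0.00000000e+00  0.00000000e+00  0.00000000e+00  1.00000000e+00]]
{'time_s': 0.15, 'joint_pos': array([ 5.55609710e+01,  1.03919221e+01,  9.21171185e+01,  2.08346009e-03,
        7.75682847e+01, -1.18216651e+01]), 'qd': array([-0.04749845, -0.23159481, -0.19375094, -0.02075602, -0.01905312,
        0.04046673]), 'joint_torque': array([ 3.77495271e-04, -4.45259678e+01, -3.51691675e+01, -1.24397061e-04,
        5.88790368e-03, -3.50632683e-05]), 'tool_pos': array([0.22087998, 0.53043675, 0.23060463]), 'ee_rot': array([-1.79924731e+02, -1.78321923e-02,  1.57382174e+02]), 'force': array([ 0.83645887, -0.08722852, -1.02046521]), 'wrist_torque': array([ 0.03972016, -0.02935636, -0.02106389]), 'width': 0.08498072867857177}
```

View pics/top0.png

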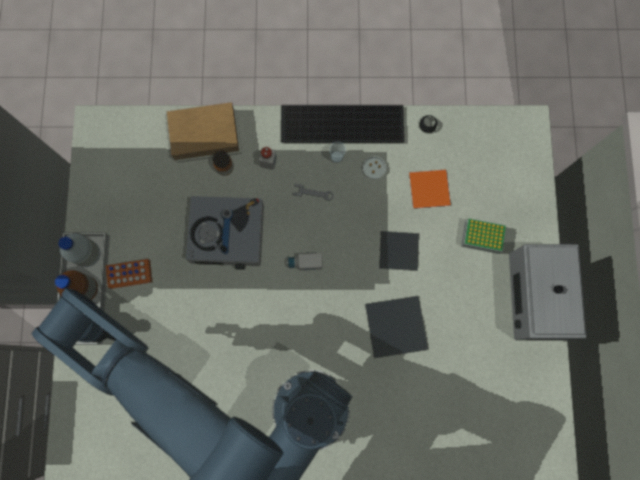

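View pics/side0.png

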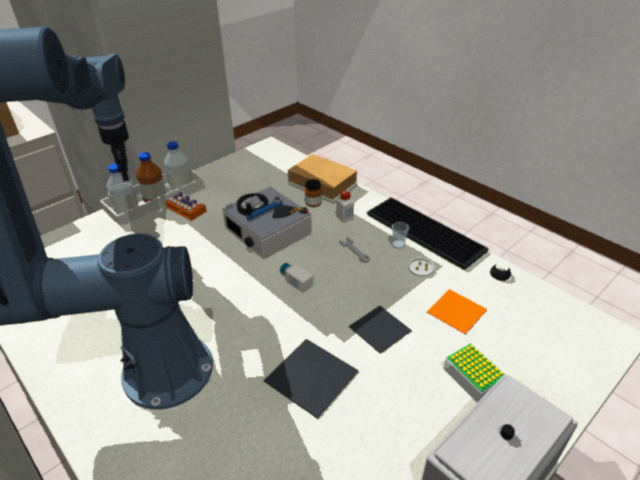

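View pics/wrist0.png

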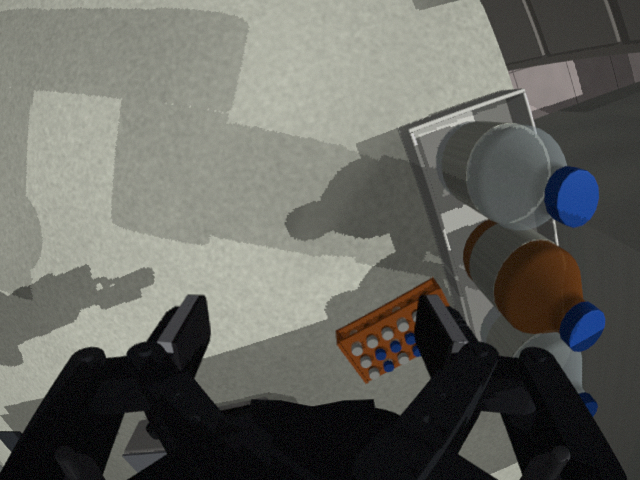

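The top view shows the bottle at about (304,261) with its cap to the left, the small dark mat at (400,251), a larger decoy mat at (397,326), and the pump at (224,230). Next I'll zoom in and measure.

```bash
cat > h.py <<'E'
import numpy as np, cv2
def ray(f,u,v):
    M=np.array(f["world_to_cam"]);R=M[:3,:3];t=M[:3,3]
    d=R.T@np.array([(u-f["cx"])/f["fx"],(v-f["cy"])/f["fy"],1.]);return -R.T@t,d
def onz(f,u,v,z):
    o,d=ray(f,u,v);return (o+d*(z-o[2])/d[2]).round(4)
def proj(f,p):
    M=np.array(f["world_to_cam"]);c=M[:3,:3]@np.array(p)+M[:3,3]
    return f["cx"]+f["fx"]*c[0]/c[2],f["cy"]+f["fy"]*c[1]/c[2]
def tri(f,u,g,v):
    A=[];o1,d1=ray(f,*u);o2,d2=ray(g,*v)
    s=np.linalg.lstsq(np.c_[d1,-d2],o2-o1,rcond=None)[0];a=o1+d1*s[0];b=o2+d2*s[1]
    return (a+b)/2,np.linalg.norm(a-b)
E
python3 - <<'E'
from h import *
from plant import grab_frame
import pickle
f=grab_frame("top");g=grab_frame("side");pickle.dump((f,g),open("fg.pkl","wb"))
t=f["color"];s=g["color"]
def crop(im,x0,y0,x1,y1,k,n):
    cv2.imwrite(n,cv2.resize(im[y0:y1,x0:x1],None,fx=k,fy=k,interpolation=cv2.INTER_CUBIC))
crop(t,175,185,275,280,6,"pics/tpump.png")
crop(t,275,225,435,285,5,"pics/tbot.png")
crop(s,215,175,335,300,5,"pics/spump.png")
b,gg,r=[t[:,:,i].astype(int) for i in range(3)]
m=((t.max(2)<75)*255).astype(np.uint8)
w=np.zeros_like(m);w[225:275,370:430]=m[225:275,370:430]
c=max(cv2.findContours(w,0,2)[0],key=cv2.contourArea);rr=cv2.minAreaRect(c)
print("mat",rr,onz(f,*rr[0],.004),[onz(f,*p,.004) for p in cv2.boxPoints(rr)])
print("brightness",t[255:265,295:322:4].tolist()[5], t[262,290])
E
```

```text
mat ((398.3330078125, 250.01109313964844), (38.245426177978516, 37.179351806640625), 1.9091522693634033) [ 0.4799 -0.2722  0.004 ] [array([ 0.4232, -0.2095,  0.004 ]), array([ 0.5413, -0.2157,  0.004 ]), array([ 0.5373, -0.3357,  0.004 ]), array([ 0.4193, -0.328 ,  0.004 ])]
brightness [[77, 81, 75], [93, 98, 96], [100, 107, 104], [101, 105, 103], [103, 107, 106], [102, 107, 105], [103, 106, 106]] [64 57 32]
```

View pics/tpump.png

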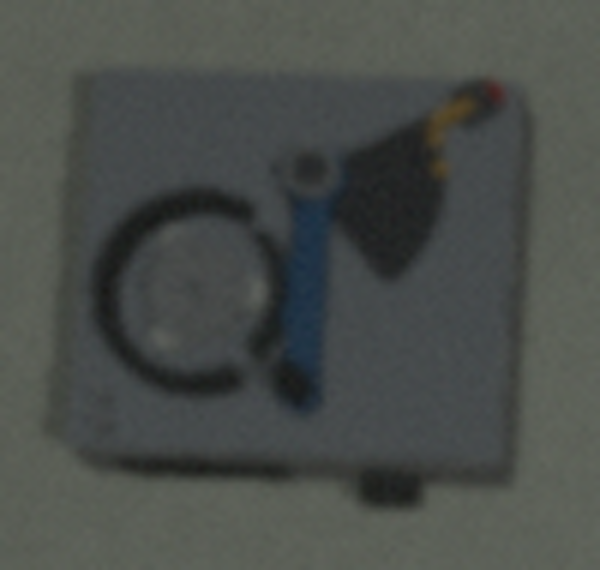

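View pics/tbot.png

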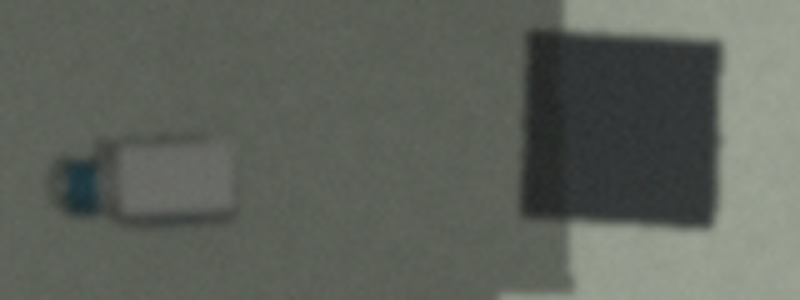

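View pics/spump.png

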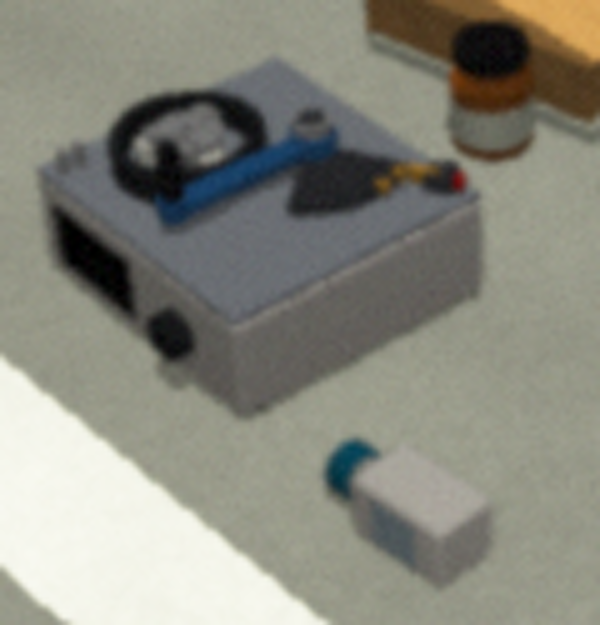

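Run:
```python
from h import *
import pickle
f,g=pickle.load(open("fg.pkl","rb"))
T=lambda x,y:(175+(x+.5)/6-.5,185+(y+.5)/6-.5)
B=lambda x,y:(275+(x+.5)/5-.5,225+(y+.5)/5-.5)
S=lambda x,y:(215+(x+.5)/5-.5,175+(y+.5)/5-.5)
print("post top@.149",onz(f,*T(288,376),.149),"side",onz(g,*S(167,140),.149))
print("tri",tri(f,T(288,378),g,S(167,145)))
print("pivot@.115", onz(f,*T(310,168),.115),"side",onz(g,*S(313,122),.115),tri(f,T(310,168),g,S(313,122)))
for c in [(82,75),(525,95),(512,470),(55,432)]:print("deck",onz(f,*T(*c),.085))
for c in [(275,57),(480,190),(238,320),(40,170)]:print("deckside",onz(g,*S(*c),.085))
t=f["color"].astype(int)
sub=t[245:280,280:330]
m=((sub.min(2)>88)*255).astype(np.uint8)
c=max(cv2.findContours(m,0,2)[0],key=cv2.contourArea);r=cv2.minAreaRect(c);print(r)
print("body", [onz(f,p[0]+280,p[1]+245,.046) for p in [r[0],*cv2.boxPoints(r)]])
hsv=cv2.cvtColor(f["color"],cv2.COLOR_BGR2HSV)[245:280,280:330]
m=((hsv[:,:,1]>90)&(hsv[:,:,0]>80)&(hsv[:,:,0]<115))
yy,xx=np.nonzero(m);print("cap",xx.mean()+280,yy.mean()+245,len(xx),onz(f,xx.mean()+280,yy.mean()+245,.035))
for c in [(357,497),(440,582),(492,510),(402,445),(492,500)]:print("sidebot",[onz(g,*S(*c),z) for z in(0,.046)])
```

```text
post top@.149 [0.4607 0.2557 0.149 ] side [0.4672 0.2628 0.149 ]
tri (array([0.46003134, 0.25456546, 0.15260848]), np.float64(0.002144513030281434))
pivot@.115 [0.5724 0.253  0.115 ] side [0.5745 0.2546 0.115 ] (array([0.57231236, 0.25247264, 0.1169474 ]), np.float64(0.0009186106169890582))
deck [0.6284 0.3747 0.085 ]
deck [0.618  0.1493 0.085 ]
deck [0.4254 0.1524 0.085 ]
deck [0.4443 0.3806 0.085 ]
deckside [0.6333 0.3689 0.085 ]
deckside [0.6285 0.1555 0.085 ]
deckside [0.4342 0.1594 0.085 ]
deckside [0.4389 0.3718 0.085 ]
((30.05846405029297, 14.55230712890625), (13.97844409942627, 22.576297760009766), 86.8201675415039)
body [array([0.4423, 0.0032, 0.046 ]), array([0.462 , 0.0388, 0.046 ]), array([ 0.4659, -0.03  ,  0.046 ]), array([ 0.4228, -0.0323,  0.046 ]), array([0.4189, 0.0362, 0.046 ])]
cap 290.92105263157896 262.0263157894737 38 [0.4364 0.0619 0.035 ]
sidebot [array([0.4406, 0.0636, 0.    ]), array([0.4098, 0.0241, 0.046 ])]
sidebot [array([ 0.4281, -0.0249,  0.    ]), array([ 0.3979, -0.0605,  0.046 ])]
sidebot [array([ 0.4912, -0.0012,  0.    ]), array([ 0.4583, -0.0378,  0.046 ])]
sidebot [array([0.4912, 0.0802, 0.    ]), array([0.4582, 0.0399, 0.046 ])]
sidebot [array([0.4972, 0.0052, 0.    ]), array([ 0.464 , -0.0317,  0.046 ])]
```

```bash
cat >> h.py <<'E'
from scipy.spatial.transform import Rotation as Ro
def state():
    from plant import bot
    o=bot.get_obs();return o,np.array(o["tool_pos"]),Ro.from_euler("xyz",o["ee_rot"],degrees=True)
def plan(p1,R1,hand,n=5,vmax=4.1,wmax=7.0,k=1.0):
    """how far to go: rows (tool axes, cm / deg) from the present pose towards p1,R1"""
    o,p,R=state();p1=np.array(p1,float)
    rv=(R.inv()*R1).as_rotvec(degrees=True);D=np.linalg.norm(p1-p)*100;A=np.linalg.norm(rv)
    steps=max(D/vmax,A/wmax,.01);n_need=int(np.ceil(steps));out=[]
    print("t %.2f pos %s rpy %s dist %.1fcm ang %.1f rows %d"%(o["time_s"],p.round(4),np.round(o["ee_rot"],1),D,A,n_need))
    nn=max(n_need,1)
    for i in range(n):
        if i<nn:
            Ri=R*Ro.from_rotvec(rv*i/nn,degrees=True)
            d=Ri.inv().apply((p1-p)*100/nn);w=rv/nn
        else:d=w=np.zeros(3)
        out.append([hand,*d.round(2),*w.round(1)])
    print(",\n".join(", ".join("%g"%x for x in r) for r in out))
def tool(zdir,ydir):
    z=np.array(zdir,float);z/=np.linalg.norm(z);y=np.array(ydir,float);y-=z*(y@z);y/=np.linalg.norm(y)
    return Ro.from_matrix(np.c_[np.cross(y,z),y,z])
E
cat > n1.py <<'E'
from h import *
R=tool([0,0,-1],[.998,-.056,0])
plan([.44,.02,.23],R,8.5)
E
python3 n1.py
```

```text
t 0.25 pos [0.221  0.5305 0.2308] rpy [-179.9   -0.   157.4] dist 55.6cm ang 70.6 rows 14
8.5, -2.85, -2.76, 0.01, -0, 0, 5,
8.5, -3.08, -2.5, 0.01, -0, 0, 5,
8.5, -3.29, -2.22, 0.01, -0, 0, 5,
8.5, -3.47, -1.93, 0.01, -0, 0, 5,
8.5, -3.63, -1.61, 0.01, -0, 0, 5
```

Request:
send_rows --series '[8.5,-2.85,-2.75,0,0,0,5,8.5,-3.1,-2.5,0,0,0,5,8.5,-3.3,-2.2,0,0,0,5,8.5,-3.45,-1.9,0,0,0,5,8.5,-3.6,-1.6,0,0,0,5]'

```text
time_s: 0.67
tool_pos: [0.298, 0.3483, 0.2288]
ee_rot: [-179.9, -0.1, 132.1]
force: [0.3, 0.0, -0.6]
width: 0.0846
```

```bash
python3 n1.py
```

```text
t 0.67 pos [0.298  0.3483 0.2288] rpy [-1.799e+02 -1.000e-01  1.321e+02] dist 35.8cm ang 45.3 rows 9
8.5, -3.76, -1.28, -0.02, -0, -0, 5,
8.5, -3.86, -0.94, -0.02, -0, -0, 5,
8.5, -3.93, -0.6, -0.02, -0, -0, 5,
8.5, -3.97, -0.25, -0.02, -0, -0, 5,
8.5, -3.97, 0.1, -0.02, -0, -0, 5
```

Tracking is nearly exact.

Request:
send_rows --series '[8.5,-3.75,-1.3,0,0,0,5,8.5,-3.85,-0.95,0,0,0,5,8.5,-3.95,-0.6,0,0,0,5,8.5,-3.95,-0.25,0,0,0,5,8.5,-3.95,0.1,0,0,0,5]'

```text
time_s: 1.08
tool_pos: [0.3761, 0.157, 0.2291]
ee_rot: [179.9, -0.1, 106.0]
force: [1.0, 0.7, 0.4]
width: 0.0845
```

```bash
sed -i 's/.02,.23/.01,.16/;s/\[0,0,-1\]/[0.024,-.4226,-.906]/' n1.py; python3 n1.py
```

```text
t 1.08 pos [0.3761 0.157  0.2291] rpy [ 1.799e+02 -1.000e-01  1.060e+02] dist 17.5cm ang 31.2 rows 5
8.5, -3.18, 0.42, 1.38, 0.3, -5, 3.7,
8.5, -3.01, 0.62, 1.65, 0.3, -5, 3.7,
8.5, -2.81, 0.82, 1.9, 0.3, -5, 3.7,
8.5, -2.58, 1, 2.13, 0.3, -5, 3.7,
8.5, -2.31, 1.17, 2.34, 0.3, -5, 3.7
```

Request:
send_rows --series '[8.5,-3.2,0.4,1.4,0.3,-5,3.7,8.5,-3,0.6,1.65,0.3,-5,3.7,8.5,-2.8,0.8,1.9,0.3,-5,3.7,8.5,-2.6,1,2.15,0.3,-5,3.7,8.5,-2.3,1.2,2.35,0.3,-5,3.7]'

```text
time_s: 1.5
tool_pos: [0.4457, -0.0054, 0.1656]
ee_rot: [175.7, 25.4, 84.2]
force: [-0.5, 0.5, -0.7]
width: 0.0849
```

```bash
python3 n1.py
python3 - <<'E'
from plant import *
import cv2
for n in ["wrist","top"]:
    f=grab_frame(n);cv2.imwrite(f"pics/{n}1.png",f["color"])
print(bot.get_obs()["joint_pos"].round(1))
E
```

```text
t 1.50 pos [ 0.4457 -0.0054  0.1656] rpy [175.7  25.4  84.2] dist 1.7cm ang 2.4 rows 1
8.5, 1.57, -0.71, -0.18, 0.5, 0.7, -2.3,
8.5, 0, 0, 0, 0, 0, 0,
8.5, 0, 0, 0, 0, 0, 0,
8.5, 0, 0, 0, 0, 0, 0,
8.5, 0, 0, 0, 0, 0, 0
[  1.9   2.  113.9 -28.3  66.3  18.7]
```

View pics/wrist1.png

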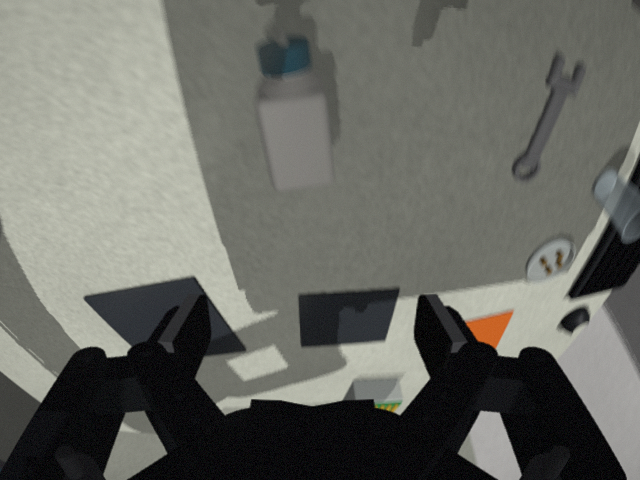

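The wrist view shows the bottle body between (258,95) and (332,185) and the small mat near (348,315). I'll check the bottle's x position against this view.

```bash
cat >> h.py <<'E'
def wonz(f,u,v,z):
    M=np.array(f["world_to_cam"]);R=M[:3,:3];t=M[:3,3]
    x,y=(u-f["cx"])/f["fx"],(v-f["cy"])/f["fy"];r=np.hypot(x,y)
    d=R.T@np.array([x/r*np.sin(r),y/r*np.sin(r),np.cos(r)]);o=-R.T@t
    return (o+d*(z-o[2])/d[2]).round(4)
E
python3 - <<'E'
from h import *
from plant import *
f=grab_frame("wrist")
for c in [(258,97),(326,94),(332,184),(276,189)]:print(wonz(f,*c,.046))
for c in [(300,293),(398,289),(390,340),(303,346)]:print("mat",wonz(f,*c,.004))
E
sed -i 's/plan(.*/plan([.4415,.001,.06],R,8.5)/' n1.py; python3 n1.py
```

```text
[0.4217 0.0423 0.046 ]
[0.4625 0.0399 0.046 ]
[ 0.4635 -0.028   0.046 ]
[ 0.4239 -0.0279  0.046 ]
mat [ 0.4263 -0.2025  0.004 ]
mat [ 0.5381 -0.213   0.004 ]
mat [ 0.54   -0.3305  0.004 ]
mat [ 0.419  -0.3225  0.004 ]
t 1.65 pos [ 0.4437 -0.0043  0.1632] rpy [176.3  25.3  84.6] dist 10.3cm ang 2.0 rows 3
8.5, 1.62, -0.29, 3.03, 0, 0.2, -0.7,
8.5, 1.61, -0.27, 3.03, 0, 0.2, -0.7,
8.5, 1.61, -0.25, 3.04, 0, 0.2, -0.7,
8.5, 0, 0, 0, 0, 0, 0,
8.5, 0, 0, 0, 0, 0, 0
```

Request:
send_rows --series '[8.5,1.6,-0.3,3,0,0.2,-0.4,8.5,1.6,-0.2,3,0,0.2,-0.4,8.5,1.6,-0.2,3,0,0.2,-0.4,8.5,0,0,0,0,0,0,8.5,0,0,0,0,0,0]'

```text
time_s: 2.07
tool_pos: [0.447, 0.0043, 0.0635]
ee_rot: [176.3, 24.3, 86.0]
force: [0.8, -0.1, 0.4]
width: 0.085
```

```bash
sed -i 's/plan(.*/plan([.4425,.001,.013],R,8.5)/;s/-.056/-.045/' n1.py; python3 n1.py
```

```text
t 2.07 pos [0.447  0.0043 0.0635] rpy [176.3  24.3  86. ] dist 5.1cm ang 1.5 rows 2
8.5, 0.88, -0.36, 2.35, 0.3, -0.3, -0.7,
8.5, 0.89, -0.34, 2.35, 0.3, -0.3, -0.7,
8.5, 0, 0, 0, 0, 0, 0,
8.5, 0, 0, 0, 0, 0, 0,
8.5, 0, 0, 0, 0, 0, 0
```

Request:
send_rows --series '[8.5,0.9,-0.4,2.35,0.3,-0.3,-0.7,8.5,0.9,-0.4,2.35,0.3,-0.3,-0.7,8.5,0,0,0,0,0,0,4,0,0,0,0,0,0,4,0,0,0,0,0,0]'

```text
time_s: 2.48
tool_pos: [0.4497, 0.0028, 0.0239]
ee_rot: [176.6, 25.0, 87.3]
force: [0.5, -0.3, 0.2]
width: 0.0635
```

Request:
send_rows --series '[3.5,0,0,0,0,0,0,3.5,0,0,0,0,0,0,3.5,0,0,0,0,0,0,3.5,0,0,0,0,0,0,3.5,0,0,0,0,0,0]'

```text
time_s: 2.9
tool_pos: [0.4547, 0.0034, 0.0312]
ee_rot: [175.8, 24.9, 86.9]
force: [-0.1, 0.5, -1.2]
width: 0.0452
```

```bash
python3 n1.py
python3 - <<'E'
from plant import *
import cv2
f=grab_frame("wrist");cv2.imwrite(f"pics/wrist2.png",f["color"])
f=grab_frame("side");cv2.imwrite(f"pics/side2.png",f["color"][160:340,180:420].repeat(3,0).repeat(3,1))
print(bot.get_obs()["force"])
E
```

```text
t 2.90 pos [0.4547 0.0034 0.0312] rpy [175.8  24.9  86.9] dist 2.2cm ang 1.6 rows 1
8.5, 0.49, -1.33, 1.69, 1.5, -0, -0.4,
8.5, 0, 0, 0, 0, 0, 0,
8.5, 0, 0, 0, 0, 0, 0,
8.5, 0, 0, 0, 0, 0, 0,
8.5, 0, 0, 0, 0, 0, 0
[-0.44351535  0.13766076 -1.55580386]
```

View pics/side2.png

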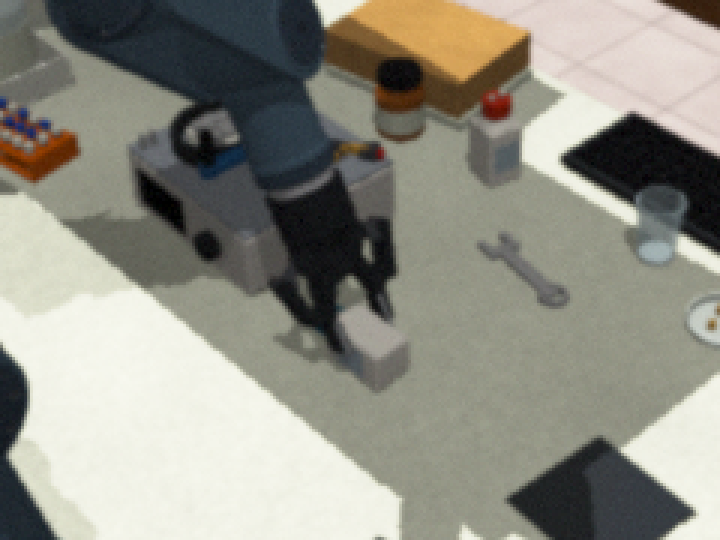

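Width settled at 45 mm, so it is gripping the bottle, but the TCP rose to z=0.031 and the grip is shallow. I'll reopen and go deeper.

Request:
send_rows --series '[8.5,0,0,0,0,0,0,8.5,0,0,0,0,0,0,8.5,0,0,0,0,0,0,8.5,0,0,0,0,0,0,8.5,0,0,0,0,0,0]'

```text
time_s: 3.42
tool_pos: [0.4544, 0.0031, 0.0308]
ee_rot: [175.9, 24.9, 87.0]
force: [0.3, -0.1, 0.1]
width: 0.085
```

```bash
python3 n1.py
python3 - <<'E'
from plant import *
import cv2
for n in ["wrist"]:
    f=grab_frame(n);cv2.imwrite(f"pics/{n}3.png",f["color"])
f=grab_frame("side");cv2.imwrite(f"pics/side3.png",f["color"][160:340,180:420].repeat(3,0).repeat(3,1))
o=bot.get_obs();print(o["tool_pos"],o["qd"],o["joint_pos"])
E
```

```text
t 3.42 pos [0.4544 0.0031 0.0308] rpy [175.9  24.9  87. ] dist 2.2cm ang 1.5 rows 1
8.5, 0.5, -1.3, 1.64, 1.5, 0, -0.4,
8.5, 0, 0, 0, 0, 0, 0,
8.5, 0, 0, 0, 0, 0, 0,
8.5, 0, 0, 0, 0, 0, 0,
8.5, 0, 0, 0, 0, 0, 0
[0.45439446 0.00313267 0.0308132 ] [ 0.1050543  -0.01360892  0.11139971  0.00148871 -0.03542732  0.06478189] [  2.64375276  16.80309978 116.23296613 -33.58663967  50.24747863
  27.33235711]
```

View pics/wrist3.png

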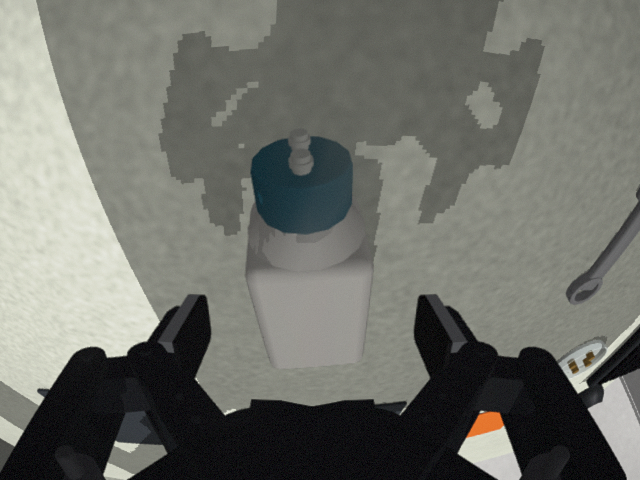

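View pics/side3.png

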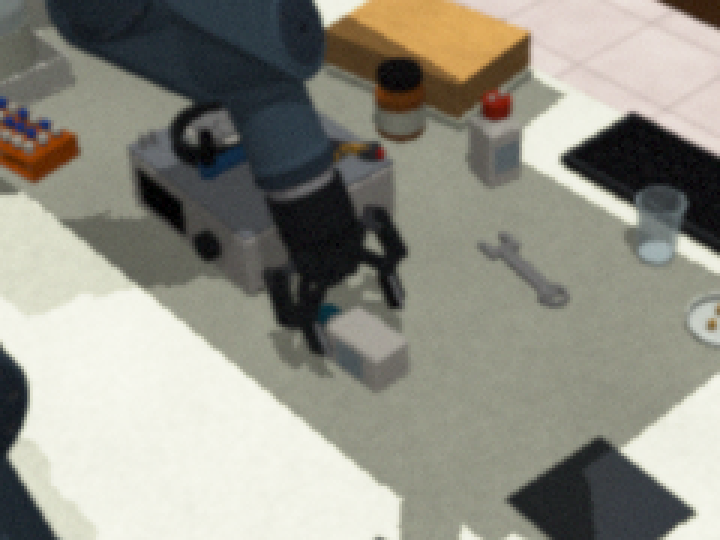

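```bash
python3 - <<'E'
from h import *
from plant import *
f=grab_frame("wrist")
for c in [(250,277),(371,270),(360,361),(276,366)]:print(wonz(f,*c,.046))
E
sed -i 's/plan(.*/plan([.452,.000,.012],R,8.5)/' n1.py; python3 n1.py
```

```text
[0.4341 0.0401 0.046 ]
[0.4749 0.0398 0.046 ]
[ 0.4763 -0.0263  0.046 ]
[ 0.4364 -0.0254  0.046 ]
t 3.57 pos [0.4544 0.0031 0.0308] rpy [175.9  24.9  87. ] dist 1.9cm ang 1.5 rows 1
8.5, 0.5, -0.35, 1.82, 1.5, 0, -0.4,
8.5, 0, 0, 0, 0, 0, 0,
8.5, 0, 0, 0, 0, 0, 0,
8.5, 0, 0, 0, 0, 0, 0,
8.5, 0, 0, 0, 0, 0, 0
```

Request:
send_rows --series '[8.5,0.35,0,0.85,0.5,0,-0.2,8.5,0.35,0,0.85,0.5,0,-0.2,8.5,0,0,0,0,0,0,8.5,0,0,0,0,0,0,8.5,0,0,0,0,0,0]'

```text
time_s: 3.98
tool_pos: [0.4557, 0.0022, 0.0116]
ee_rot: [177.1, 24.9, 87.4]
force: [-0.5, -0.5, -0.1]
width: 0.0851
```

```bash
sed -i 's/plan(.*/plan([.4555,.002,.012],R,8.5)/' n1.py; python3 n1.py
```

```text
t 3.98 pos [0.4557 0.0022 0.0116] rpy [177.1  24.9  87.4] dist 0.1cm ang 0.4 rows 1
8.5, -0.04, -0.02, -0.03, 0.4, 0, 0,
8.5, 0, 0, 0, 0, 0, 0,
8.5, 0, 0, 0, 0, 0, 0,
8.5, 0, 0, 0, 0, 0, 0,
8.5, 0, 0, 0, 0, 0, 0
```

Request:
send_rows --series '[3.5,0,0,0,0,0,0,3.5,0,0,0,0,0,0,3.5,0,0,0,0,0,0,3.5,0,0,0,0,0,0,3.5,0,0,0,0,0,0]'

```text
time_s: 4.4
tool_pos: [0.4561, 0.0023, 0.0128]
ee_rot: [177.0, 25.0, 87.4]
force: [0.4, -0.2, -1.6]
width: 0.0458
```

Request:
send_rows --series '[3.5,0,0,0,0,0,0,3.5,0,0,0,0,0,0,3.5,0,0,0,0,0,0,3.5,0,0,0,0,0,0,3.5,0,0,0,0,0,0]'

```text
time_s: 4.82
tool_pos: [0.4557, 0.0025, 0.0126]
ee_rot: [177.0, 24.9, 87.4]
force: [0.1, 1.0, -0.0]
width: 0.0459
```

Run:
```python
from plant import *
import cv2
for n in ["wrist"]:
    f=grab_frame(n);cv2.imwrite(f"pics/{n}4.png",f["color"])
o=bot.get_obs();print(o["tool_pos"],o["force"],o["width"])
```

```text
[0.4556798  0.00251125 0.01260187] [ 0.63541029  0.07869744 -0.68011474] 0.04599496366584051
```

View pics/wrist4.png

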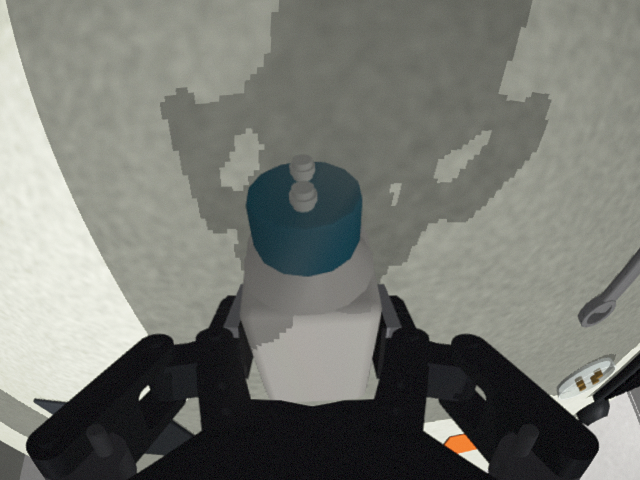

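The grip is firm: width 46.0 mm, with the pads flat on the body. Next I'll lift, then turn 90° about the jaw axis while carrying it to the mat.

```bash
python3 - <<'E'
from h import *
import pickle
o,p,R=state()
y=R.apply([0,1,0]);y[2]=0;y/=np.linalg.norm(y)
bz=np.cross([0,0,1],y);bx=np.array([0,0,-1.]);Rb=Ro.from_matrix(np.c_[bx,np.cross(bz,bx),bz])
mid=np.array([p[0],p[1],0.023]); mid=mid+bz*(.024-mid[1])
print(bz,mid,R.apply([0,0,1]))
pickle.dump(((R.inv()*Rb).as_matrix(),R.inv().apply(mid-p)),open("gr.pkl","wb"))
E
cat > n2.py <<'E'
from h import *
import pickle,sys
M,q=pickle.load(open("gr.pkl","rb"));M=Ro.from_matrix(M)
x,y,z,pit,psi,hand=map(float,sys.argv[1:7])
# bottle pose: axis pitched up by pit deg from level, horizontally tool-azimuth psi
c,s=np.cos(np.radians(psi)),np.sin(np.radians(psi));a=np.radians(pit)
h=np.array([c,s,0]);u=np.array([0,0,1.])
bz=np.cos(a)*h+np.sin(a)*u;bx=np.sin(a)*h-np.cos(a)*u
Rb=Ro.from_matrix(np.c_[bx,np.cross(bz,bx),bz]);R1=Rb*M.inv();p1=np.array([x,y,z])-R1.apply(q)
print("tool target",p1.round(3),R1.apply([0,0,1]).round(2))
o,p,R=state();B=R*M;print("bottle now mid",(p+R.apply(q)).round(4),"axis",B.apply([0,0,1]).round(3),"J",np.round(o["joint_pos"],1))
plan(p1,R1,hand,wmax=float(sys.argv[7]) if len(sys.argv)>7 else 6,vmax=4)
E
python3 n2.py .4553 .024 .11 0 88 3.5
```

```text
[ 0.02322995  0.99973015 -0.        ] [0.45617898 0.0239942  0.023     ] [ 0.0326166  -0.42304265 -0.90552254]
tool target [0.455 0.003 0.1  ] [ 0.03 -0.42 -0.91]
bottle now mid [0.4562 0.024  0.023 ] axis [ 0.023  1.    -0.   ] J [  2.5  19.7 115.3 -34.   49.4  27.9]
t 4.87 pos [0.4557 0.0025 0.0126] rpy [177.   24.9  87.4] dist 8.7cm ang 0.7 rows 3
3.5, -1.22, 0.1, -2.63, 0.1, -0, 0.2,
3.5, -1.22, 0.1, -2.63, 0.1, -0, 0.2,
3.5, -1.22, 0.1, -2.63, 0.1, -0, 0.2,
3.5, 0, 0, 0, 0, 0, 0,
3.5, 0, 0, 0, 0, 0, 0
```

Request:
send_rows --series '[3.5,-0.6,0,-1.3,0,0,0,3.5,-1.2,0,-2.6,0,0,0,3.5,-1.2,0,-2.6,0,0,0,3.5,-0.6,0,-1.3,0,0,0,3.5,0,0,0,0,0,0]'

```text
time_s: 5.28
tool_pos: [0.449, 0.0028, 0.0992]
ee_rot: [177.5, 24.9, 87.6]
force: [1.5, 0.4, -2.1]
width: 0.0457
```

```bash
python3 n2.py .48 -.27 .12 90 30 3.5
python3 - <<'E'
from plant import *
import cv2
for n in ["wrist"]:
    f=grab_frame(n);cv2.imwrite(f"pics/{n}5.png",f["color"])
o=bot.get_obs();print(o["tool_pos"],o["force"],o["width"])
E
```

```text
tool target [ 0.489 -0.265  0.099] [ 0.81  0.42 -0.42]
bottle now mid [0.4496 0.0243 0.1096] axis [0.024 1.    0.   ] J [  2.6   8.8 115.1 -29.5  59.2  20.5]
t 5.28 pos [0.449  0.0028 0.0992] rpy [177.5  24.9  87.6] dist 27.1cm ang 104.0 rows 18
3.5, -1.34, 0.26, 0.64, -1.2, 4.4, 3.6,
3.5, -1.36, 0.33, 0.54, -1.2, 4.4, 3.6,
3.5, -1.38, 0.4, 0.44, -1.2, 4.4, 3.6,
3.5, -1.38, 0.48, 0.34, -1.2, 4.4, 3.6,
3.5, -1.37, 0.56, 0.25, -1.2, 4.4, 3.6
[0.44869952 0.00282931 0.09815835] [ 0.84437615  0.1432851  -1.67421581] 0.045786892035836003
```

View pics/wrist5.png

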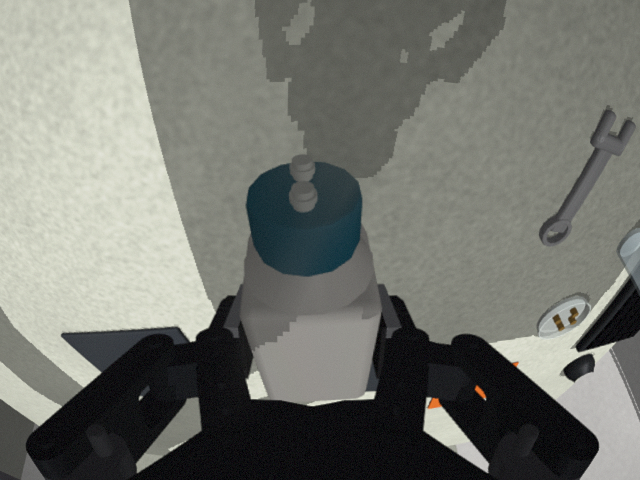

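The bottle is lifted with no slip.

```bash
python3 n2.py .48 -.27 .17 90 30 3.5 6.5
```

```text
tool target [ 0.489 -0.265  0.149] [ 0.81  0.42 -0.42]
bottle now mid [0.4493 0.0243 0.1086] axis [0.024 1.    0.001] J [  2.5   8.9 115.2 -29.5  59.1  20.5]
t 5.33 pos [0.4487 0.0028 0.0982] rpy [177.5  24.9  87.6] dist 27.5cm ang 104.0 rows 17
3.5, -1.54, 0.29, 0.4, -1.2, 4.7, 3.8,
3.5, -1.55, 0.38, 0.28, -1.2, 4.7, 3.8,
3.5, -1.54, 0.48, 0.17, -1.2, 4.7, 3.8,
3.5, -1.51, 0.57, 0.05, -1.2, 4.7, 3.8,
3.5, -1.47, 0.67, -0.05, -1.2, 4.7, 3.8
```

Request:
send_rows --series '[3.5,-1.6,0.3,0.1,-1.2,4.7,3.8,3.5,-1.6,0.4,0,-1.2,4.7,3.8,3.5,-1.55,0.5,0,-1.2,4.7,3.8,3.5,-1.5,0.6,0,-1.2,4.7,3.8,3.5,-1.45,0.7,0,-1.2,4.7,3.8]'

```text
time_s: 5.75
tool_pos: [0.4604, -0.0696, 0.1141]
ee_rot: [168.0, -1.8, 71.8]
force: [-0.7, 0.3, -2.2]
width: 0.0457
```

```bash
python3 n2.py .48 -.27 .17 90 30 3.5 6.5
```

```text
tool target [ 0.489 -0.265  0.149] [ 0.81  0.42 -0.42]
bottle now mid [ 0.4618 -0.0547  0.1327] axis [0.196 0.876 0.441] J [-25.6  -3.6 122.6   4.3  49.3  -9.6]
t 5.75 pos [ 0.4604 -0.0696  0.1141] rpy [168.   -1.8  71.8] dist 20.0cm ang 72.7 rows 12
3.5, -1.46, 0.79, -0.17, -1.3, 4.6, 3.7,
3.5, -1.39, 0.89, -0.27, -1.3, 4.6, 3.7,
3.5, -1.3, 0.98, -0.36, -1.3, 4.6, 3.7,
3.5, -1.2, 1.07, -0.43, -1.3, 4.6, 3.7,
3.5, -1.09, 1.16, -0.5, -1.3, 4.6, 3.7
```

```bash
python3 n2.py .48 -.27 .17 90 45 3.5 6.5
```

```text
tool target [ 0.487 -0.263  0.149] [ 0.67  0.61 -0.42]
bottle now mid [ 0.4618 -0.0547  0.1327] axis [0.196 0.876 0.441] J [-25.6  -3.6 122.6   4.3  49.3  -9.6]
t 5.75 pos [ 0.4604 -0.0696  0.1141] rpy [168.   -1.8  71.8] dist 19.8cm ang 67.1 rows 11
3.5, -1.58, 0.84, -0.19, -0.6, 5.3, 2.9,
3.5, -1.51, 0.92, -0.33, -0.6, 5.3, 2.9,
3.5, -1.43, 1, -0.45, -0.6, 5.3, 2.9,
3.5, -1.33, 1.08, -0.57, -0.6, 5.3, 2.9,
3.5, -1.21, 1.15, -0.68, -0.6, 5.3, 2.9
```

Request:
send_rows --series '[3.5,-1.6,0.85,-0.2,-0.6,5.3,2.9,3.5,-1.5,0.9,-0.35,-0.6,5.3,2.9,3.5,-1.45,1,-0.45,-0.6,5.3,2.9,3.5,-1.35,1.1,-0.55,-0.6,5.3,2.9,3.5,-1.2,1.15,-0.7,-0.6,5.3,2.9]'

```text
time_s: 6.17
tool_pos: [0.4709, -0.1624, 0.1278]
ee_rot: [167.2, -32.1, 62.4]
force: [-0.2, 0.3, -1.8]
width: 0.0459
```

```bash
python3 n2.py .48 -.27 .17 90 45 3.5 6.5
```

```text
tool target [ 0.487 -0.263  0.149] [ 0.67  0.61 -0.42]
bottle now mid [ 0.4692 -0.158   0.1512] axis [0.171 0.53  0.831] J [-55.6   4.8 119.3  38.3  65.  -43.8]
t 6.17 pos [ 0.4709 -0.1624  0.1278] rpy [167.2 -32.1  62.4] dist 10.4cm ang 35.3 rows 6
3.5, -0.96, 1.22, -0.76, -0.5, 5.1, 2.8,
3.5, -0.83, 1.27, -0.83, -0.5, 5.1, 2.8,
3.5, -0.69, 1.31, -0.89, -0.5, 5.1, 2.8,
3.5, -0.54, 1.35, -0.93, -0.5, 5.1, 2.8,
3.5, -0.39, 1.38, -0.96, -0.5, 5.1, 2.8
```

Request:
send_rows --series '[3.5,-0.95,1.2,-0.75,-0.5,5.1,2.8,3.5,-0.85,1.25,-0.85,-0.5,5.1,2.8,3.5,-0.7,1.3,-0.9,-0.5,5.1,2.8,3.5,-0.55,1.35,-0.95,-0.5,5.1,2.8,3.5,-0.4,1.4,-0.95,-0.5,5.1,2.8]'

```text
time_s: 6.58
tool_pos: [0.4802, -0.2542, 0.1391]
ee_rot: [176.7, -60.8, 45.7]
force: [1.1, 0.3, -1.5]
width: 0.0458
```

```bash
python3 n2.py .48 -.27 .10 90 45 3.5 6.5;python3 - <<'E'
from plant import *
import cv2
for n in ["side","top"]:
    f=grab_frame(n);cv2.imwrite(f"pics/{n}6.png",f["color"])
E
```

```text
tool target [ 0.487 -0.263  0.079] [ 0.67  0.61 -0.42]
bottle now mid [ 0.4737 -0.2601  0.1613] axis [0.035 0.07  0.997] J [-71.3  25.5 107.7  53.6  85.3 -49.6]
t 6.58 pos [ 0.4802 -0.2542  0.1391] rpy [176.7 -60.8  45.7] dist 6.2cm ang 4.5 rows 2
3.5, -2.67, 0.47, 1.46, 0.1, 2.1, 0.8,
3.5, -2.71, 0.51, 1.36, 0.1, 2.1, 0.8,
3.5, 0, 0, 0, 0, 0, 0,
3.5, 0, 0, 0, 0, 0, 0,
3.5, 0, 0, 0, 0, 0, 0
```

View pics/side6.png

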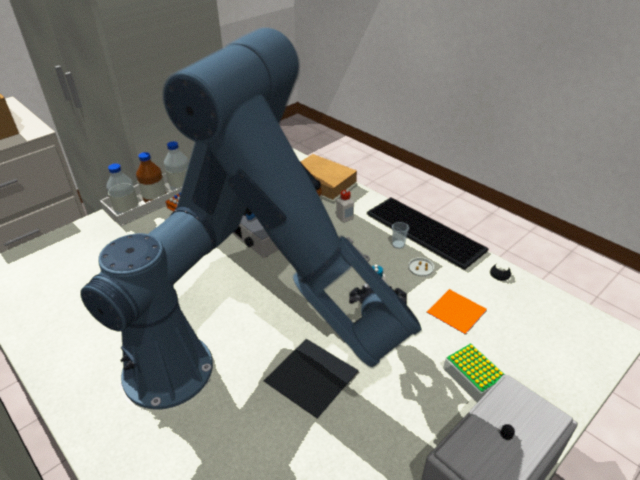

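Request:
send_rows --series '[3.5,-1.8,0.3,0.9,0.1,1.4,0.5,3.5,-1.8,0.3,0.9,0.1,1.4,0.5,3.5,-1.8,0.35,0.9,0.1,1.4,0.5,3.5,0,0,0,0,0,0,3.5,0,0,0,0,0,0]'

```text
time_s: 7.1
tool_pos: [0.4832, -0.2611, 0.0666]
ee_rot: [-177.9, -64.7, 40.3]
force: [-0.3, 0.3, -1.5]
width: 0.046
```

```bash
python3 n2.py .48 -.27 .066 90 45 3.5 6.5;python3 - <<'E'
from plant import *
import cv2
for n in ["side","top","wrist"]:
    f=grab_frame(n);im=f["color"]
    if n=="side": im=im[220:400,260:500].repeat(3,0).repeat(3,1)
    if n=="top": im=im[200:300,340:460].repeat(5,0).repeat(5,1)
    cv2.imwrite(f"pics/{n}7.png",im)
E
```

```text
tool target [ 0.487 -0.263  0.045] [ 0.67  0.61 -0.42]
bottle now mid [ 0.4762 -0.2686  0.0881] axis [ 0.015 -0.008  1.   ] J [-72.1  37.6 104.3  55.6  84.1 -54.7]
t 7.10 pos [ 0.4832 -0.2611  0.0666] rpy [-177.9  -64.7   40.3] dist 2.2cm ang 1.0 rows 1
3.5, -1.9, 0.43, 1.12, -0.3, 0.3, -0.8,
3.5, 0, 0, 0, 0, 0, 0,
3.5, 0, 0, 0, 0, 0, 0,
3.5, 0, 0, 0, 0, 0, 0,
3.5, 0, 0, 0, 0, 0, 0
```

View pics/side7.png

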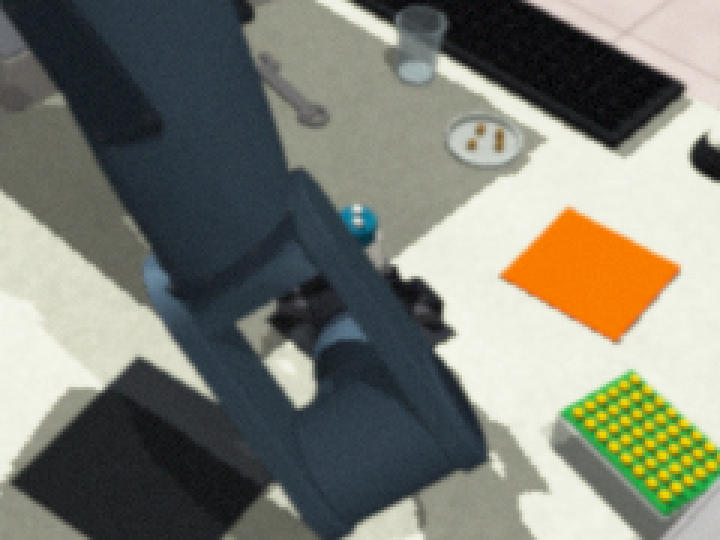

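View pics/wrist7.png

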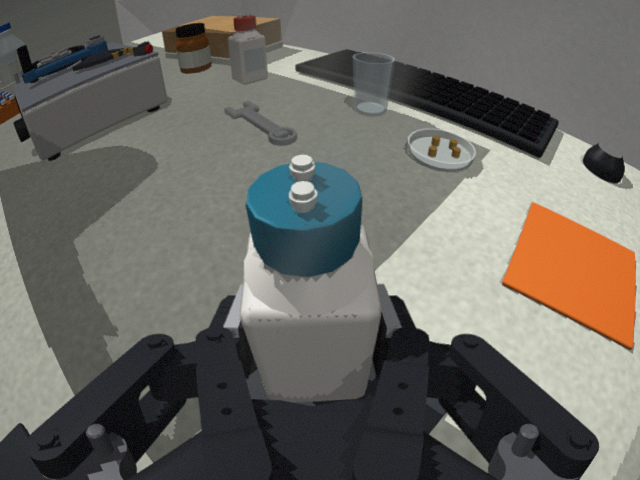

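View pics/top7.png

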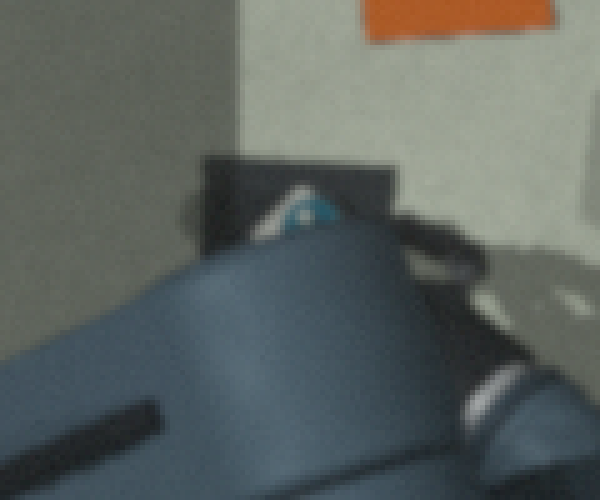

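Request:
send_rows --series '[3.5,-0.95,0.2,0.55,-0.1,0.1,-0.4,3.5,-0.95,0.2,0.55,-0.1,0.1,-0.4,3.5,0,0,0,0,0,0,3.5,0,0,0,0,0,0,3.5,0,0,0,0,0,0]'

```text
time_s: 7.67
tool_pos: [0.4893, -0.265, 0.0485]
ee_rot: [178.3, -64.6, 44.1]
force: [0.2, 0.5, -1.7]
width: 0.0458
```

```bash
python3 n2.py .48 -.27 .0595 90 45 3.5 6.5
```

```text
tool target [ 0.487 -0.263  0.038] [ 0.67  0.61 -0.42]
bottle now mid [ 0.4819 -0.2721  0.0701] axis [-0.003  0.015  1.   ] J [-71.7  40.1 103.1  56.3  82.9 -57.3]
t 7.67 pos [ 0.4893 -0.265   0.0485] rpy [178.3 -64.6  44.1] dist 1.1cm ang 0.9 rows 1
3.5, -0.94, -0.32, 0.46, 0.1, 0.4, 0.8,
3.5, 0, 0, 0, 0, 0, 0,
3.5, 0, 0, 0, 0, 0, 0,
3.5, 0, 0, 0, 0, 0, 0,
3.5, 0, 0, 0, 0, 0, 0
```

Request:
send_rows --series '[3.5,-0.3,-0.05,0.15,0,0.3,0.2,3.5,-0.3,-0.05,0.15,0,0.3,0.2,3.5,-0.2,-0.05,0.1,0,0.2,0.1,3.5,0,0,0,0,0,0,3.5,0,0,0,0,0,0]'

```text
time_s: 8.08
tool_pos: [0.4895, -0.265, 0.0422]
ee_rot: [178.9, -65.8, 43.2]
force: [0.2, 0.4, -0.9]
width: 0.0457
```

```bash
python3 n2.py .48 -.27 .0595 90 45 3.5 6.5
```

```text
tool target [ 0.487 -0.263  0.038] [ 0.67  0.61 -0.42]
bottle now mid [ 0.4819 -0.2725  0.0636] axis [-0.015 -0.003  1.   ] J [-72.   41.7 102.6  57.   83.3 -58. ]
t 8.08 pos [ 0.4895 -0.265   0.0422] rpy [178.9 -65.8  43.2] dist 0.5cm ang 0.9 rows 1
3.5, -0.38, -0.33, 0.17, 0.2, -0.8, 0.4,
3.5, 0, 0, 0, 0, 0, 0,
3.5, 0, 0, 0, 0, 0, 0,
3.5, 0, 0, 0, 0, 0, 0,
3.5, 0, 0, 0, 0, 0, 0
```

Request:
send_rows --series '[3.5,-0.15,0,0.08,0,-0.4,0,3.5,-0.15,0,0.08,0,-0.4,0,3.5,0,0,0,0,0,0,3.5,0,0,0,0,0,0,3.5,0,0,0,0,0,0]'

```text
time_s: 8.5
tool_pos: [0.49, -0.265, 0.042]
ee_rot: [178.9, -65.4, 43.3]
force: [0.1, 0.4, 0.5]
width: 0.0455
```

```bash
python3 n2.py .48 -.27 .0595 90 45 3.5 6.5;  python3 - <<'E'
from plant import *
print(bot.get_obs()["wrist_torque"],bot.get_obs()["force"])
E
```

```text
tool target [ 0.487 -0.263  0.038] [ 0.67  0.61 -0.42]
bottle now mid [ 0.4825 -0.2723  0.0634] axis [-0.01   0.002  1.   ] J [-71.8  41.4 102.7  56.9  83.  -57.8]
t 8.50 pos [ 0.49  -0.265  0.042] rpy [178.9 -65.4  43.3] dist 0.5cm ang 0.6 rows 1
3.5, -0.38, -0.36, 0.13, 0.2, -0.3, 0.4,
3.5, 0, 0, 0, 0, 0, 0,
3.5, 0, 0, 0, 0, 0, 0,
3.5, 0, 0, 0, 0, 0, 0,
3.5, 0, 0, 0, 0, 0, 0
[-0.16181835  0.24448878  0.00216037] [0.05338324 0.37378049 0.49501726]
```

Fz rose from −1.7 to +0.5 N and the descent stalled, so the bottle is on the mat. I'll press once more, then release.

Request:
send_rows --series '[3.5,-0.15,0,0.07,0,0,0,3.5,-0.15,0,0.07,0,0,0,3.5,-0.1,0,0.05,0,0,0,3.5,0,0,0,0,0,0,3.5,0,0,0,0,0,0]'

```text
time_s: 8.92
tool_pos: [0.4908, -0.2648, 0.0417]
ee_rot: [178.8, -65.9, 43.5]
force: [-0.6, -0.2, 0.5]
width: 0.0456
```

```bash
python3 n2.py .48 -.27 .0595 90 45 3.5 6.5 | sed -n 2p;  python3 - <<'E'
from plant import *
import cv2
print(bot.get_obs()["wrist_torque"],bot.get_obs()["force"])
f=grab_frame("wrist");cv2.imwrite("pics/wrist8.png",f["color"])
E
```

```text
bottle now mid [ 0.4831 -0.2722  0.0631] axis [-0.018 -0.004  1.   ] J [-71.8  41.9 102.5  57.1  83.4 -58.1]
[-0.12979152  0.30063188  0.01487754] [-0.61365884 -0.20047196  0.51286908]
```

View pics/wrist8.png

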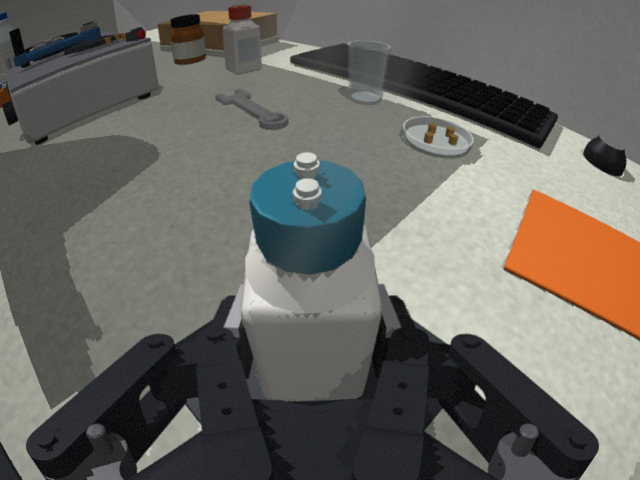

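The bottle looks upright and supported, so I'll release it.

Request:
send_rows --series '[8.5,0,0,0,0,0,0,8.5,0,0,0,0,0,0,8.5,0,0,0,0,0,0,8.5,0,0,0,0,0,0,8.5,0,0,0,0,0,0]'

```text
time_s: 9.38
tool_pos: [0.4908, -0.2645, 0.0407]
ee_rot: [178.9, -65.9, 43.4]
force: [0.1, 0.5, 1.1]
width: 0.0852
```

Run:
```python
from plant import *
import cv2
print(bot.get_obs()["width"],bot.get_obs()["force"])
f=grab_frame("wrist");cv2.imwrite("pics/wrist9.png",f["color"])
```

```text
0.08515225659517946 [0.07708912 0.52717343 1.06311797]
```

View pics/wrist9.png

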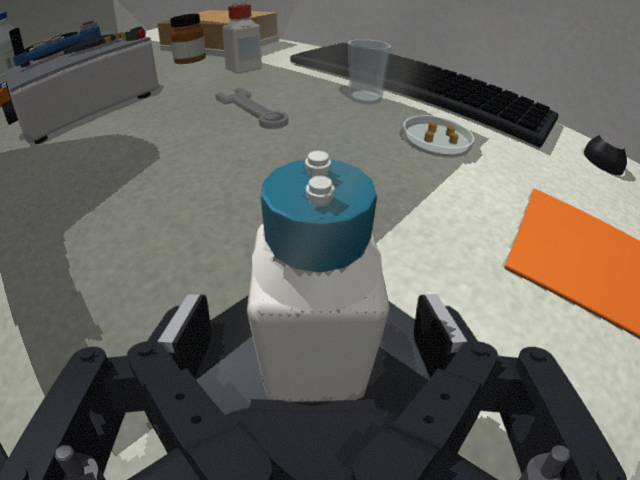

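The bottle stands free between the open pads. I'll back straight out along −z.

Request:
send_rows --series '[8.5,0,0,-1,0,0,0,8.5,0,0,-2,0,0,0,8.5,0,0,-2.5,0,0,0,8.5,0,0,-3,0,0,0,8.5,0,0,-3,0,0,0]'

```text
time_s: 9.85
tool_pos: [0.4104, -0.3311, 0.0877]
ee_rot: [-179.9, -66.1, 42.8]
force: [0.4, -1.0, 1.1]
width: 0.0848
```

Run:
```python
from h import *
from plant import *
print(bot.get_obs()["joint_pos"].round(1))
f=grab_frame("wrist");cv2.imwrite("pics/wrist10.png",f["color"])
f=grab_frame("top");cv2.imwrite("pics/top10.png",f["color"][200:300,340:460].repeat(5,0).repeat(5,1))
```

```text
[-81.7  38.4  99.7  48.9  92.6 -56.5]
```

View pics/wrist10.png

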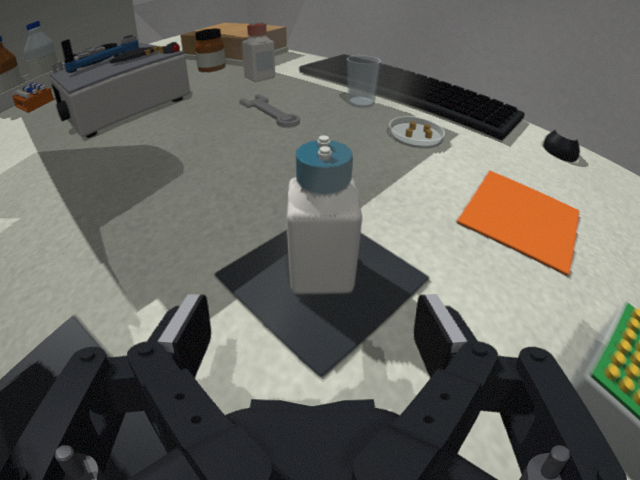

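View pics/top10.png

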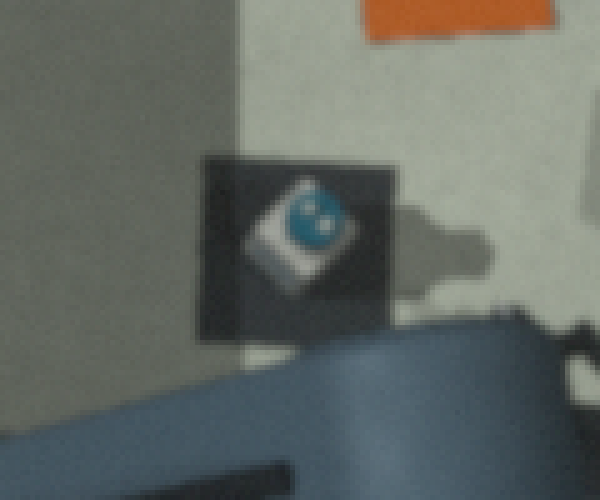

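The bottle stands upright near the middle of the mat. Now to the post: up and out first, turning the tool to point down.

```bash
cat > n3.py <<'E'
from h import *
import sys
x,y,z,az,h,w=map(float,sys.argv[1:7])
a=np.radians(az)
print(np.round(state()[0]["joint_pos"],1),np.round(state()[0]["force"],1),state()[0]["width"])
plan([x,y,z],tool([0,0,-1],[np.cos(a),np.sin(a),0]),h,wmax=w,vmax=4)
E
python3 n3.py .36 -.26 .33 0 8.5 6.9
```

```text
[-81.9  38.3  99.4  49.   92.5 -56.5] [ 0.7 -0.2 -1.6] 0.085039200881141
t 9.95 pos [ 0.4097 -0.3359  0.0889] rpy [179.3 -65.9  43.2] dist 25.8cm ang 79.5 rows 12
8.5, 1.89, -0.74, -0.71, 2.3, -5.1, -3.5,
8.5, 1.86, -0.65, -0.85, 2.3, -5.1, -3.5,
8.5, 1.81, -0.58, -0.99, 2.3, -5.1, -3.5,
8.5, 1.75, -0.51, -1.13, 2.3, -5.1, -3.5,
8.5, 1.67, -0.46, -1.27, 2.3, -5.1, -3.5
```

Request:
send_rows --series '[8.5,2.5,-0.3,-1.5,1,-2,-1,8.5,3,-0.3,-1.5,2.3,-5,-3.5,8.5,2.5,-0.4,-1.5,2.3,-5,-3.5,8.5,2.2,-0.4,-1.5,2.3,-5,-3.5,8.5,2,-0.4,-1.5,2.3,-5,-3.5]'

```text
time_s: 10.37
tool_pos: [0.3849, -0.3191, 0.225]
ee_rot: [172.6, -42.7, 64.3]
force: [0.4, -0.7, 0.5]
width: 0.0845
```

```bash
python3 n3.py .38 -.15 .33 30 8.5 6.9
```

```text
[-74.9  13.9  99.3  32.6  96.  -51.6] [ 0.4 -0.7  0.5] 0.08452559157014364
t 10.37 pos [ 0.3849 -0.3191  0.225 ] rpy [172.6 -42.7  64.3] dist 19.9cm ang 71.6 rows 11
8.5, 1.65, -0.73, 0.13, 2.5, -3.3, -5.1,
8.5, 1.72, -0.58, 0.07, 2.5, -3.3, -5.1,
8.5, 1.76, -0.42, -0.01, 2.5, -3.3, -5.1,
8.5, 1.79, -0.27, -0.1, 2.5, -3.3, -5.1,
8.5, 1.8, -0.11, -0.19, 2.5, -3.3, -5.1
```

Request:
send_rows --series '[8.5,1.65,-0.7,0,2.5,-3.3,-5,8.5,1.7,-0.6,0,2.5,-3.3,-5,8.5,1.75,-0.4,0,2.5,-3.3,-5,8.5,1.8,-0.25,-0.1,2.5,-3.3,-5,8.5,1.8,-0.1,-0.2,2.5,-3.3,-5]'

```text
time_s: 10.78
tool_pos: [0.3816, -0.2441, 0.2818]
ee_rot: [170.8, -20.6, 91.8]
force: [1.3, -0.3, 0.3]
width: 0.0852
```

```bash
python3 n3.py .42 .1 .30 70 8.5 6.9
```

```text
[-60.8  -2.3 102.4  17.6  93.9 -61.9] [ 1.3 -0.3  0.3] 0.08522209840120658
t 10.78 pos [ 0.3816 -0.2441  0.2818] rpy [170.8 -20.6  91.8] dist 34.7cm ang 73.0 rows 11
8.5, 2.97, 0.29, 1, 1.8, -1.2, -6.3,
8.5, 2.94, 0.64, 0.93, 1.8, -1.2, -6.3,
8.5, 2.87, 0.99, 0.84, 1.8, -1.2, -6.3,
8.5, 2.76, 1.32, 0.75, 1.8, -1.2, -6.3,
8.5, 2.61, 1.64, 0.65, 1.8, -1.2, -6.3
```

Request:
send_rows --series '[8.5,3,0.3,0.9,1.8,-1.2,-6.3,8.5,2.95,0.65,0.9,1.8,-1.2,-6.3,8.5,2.9,1,0.8,1.8,-1.2,-6.3,8.5,2.75,1.3,0.7,1.8,-1.2,-6.3,8.5,2.6,1.65,0.6,1.8,-1.2,-6.3]'

```text
time_s: 11.2
tool_pos: [0.397, -0.0833, 0.2946]
ee_rot: [171.9, -8.6, 124.3]
force: [1.3, -0.3, 0.8]
width: 0.0852
```

```bash
python3 n3.py .45 .22 .26 90 8.5 6.9
```

```text
[-37.5 -14.3 109.5  10.4  90.5 -71.6] [ 1.3 -0.3  0.8] 0.08518233217433564
t 11.20 pos [ 0.397  -0.0833  0.2946] rpy [171.9  -8.6 124.3] dist 31.0cm ang 57.4 rows 9
8.5, 2.37, 2.26, 1.08, 1.3, -0.4, -6.2,
8.5, 2.12, 2.52, 1, 1.3, -0.4, -6.2,
8.5, 1.84, 2.76, 0.93, 1.3, -0.4, -6.2,
8.5, 1.53, 2.96, 0.85, 1.3, -0.4, -6.2,
8.5, 1.2, 3.13, 0.77, 1.3, -0.4, -6.2
```

Request:
send_rows --series '[8.5,2.35,2.25,1,1.3,-0.4,-6.2,8.5,2.1,2.5,1,1.3,-0.4,-6.2,8.5,1.85,2.75,0.9,1.3,-0.4,-6.2,8.5,1.55,2.95,0.85,1.3,-0.4,-6.2,8.5,1.2,3.15,0.75,1.3,-0.4,-6.2]'

```text
time_s: 11.62
tool_pos: [0.4226, 0.0938, 0.2773]
ee_rot: [175.6, -2.4, 156.6]
force: [1.5, -0.2, -0.2]
width: 0.0848
```

```bash
python3 n3.py .45 .235 .25 90 8.5 6.9
```

```text
[ -7.  -11.4 108.4   4.9  84.  -74.1] [ 1.5 -0.2 -0.2] 0.08479972505982443
t 11.62 pos [0.4226 0.0938 0.2773] rpy [175.6  -2.4 156.6] dist 14.6cm ang 24.1 rows 4
8.5, 0.75, 3.45, 0.98, 1.2, -0.4, -5.9,
8.5, 0.4, 3.53, 0.9, 1.2, -0.4, -5.9,
8.5, 0.04, 3.57, 0.83, 1.2, -0.4, -5.9,
8.5, -0.32, 3.57, 0.75, 1.2, -0.4, -5.9,
8.5, 0, 0, 0, 0, 0, 0
```

Request:
send_rows --series '[8.5,0.75,3.4,0.9,1.2,-0.4,-5.9,8.5,0.4,3.5,0.9,1.2,-0.4,-5.9,8.5,0,3.5,0.8,1.2,-0.4,-5.9,8.5,-0.3,3.5,0.7,1.2,-0.4,-5.9,8.5,0,0,0,0,0,0]'

```text
time_s: 12.03
tool_pos: [0.4447, 0.2471, 0.249]
ee_rot: [-179.8, 0.2, -177.9]
force: [-1.6, -1.3, 0.2]
width: 0.0852
```

```bash
python3 n3.py .461 .256 .2 90 8.5 6.9;python3 - <<'E'
from h import *
from plant import *
f=grab_frame("wrist");cv2.imwrite("pics/wrist11.png",f["color"])
f=grab_frame("side");cv2.imwrite("pics/side11.png",f["color"][130:310,160:400].repeat(3,0).repeat(3,1))
E
```

```text
[ 15.8   0.8 100.4  -0.3  78.6 -76.2] [-1.6 -1.3  0.2] 0.0851593821997256
t 12.03 pos [0.4447 0.2471 0.249 ] rpy [-179.8    0.2 -177.9] dist 5.2cm ang 2.1 rows 2
8.5, -0.82, 0.42, 2.45, -0.1, 0.1, 1,
8.5, -0.82, 0.43, 2.45, -0.1, 0.1, 1,
8.5, 0, 0, 0, 0, 0, 0,
8.5, 0, 0, 0, 0, 0, 0,
8.5, 0, 0, 0, 0, 0, 0
```

View pics/wrist11.png

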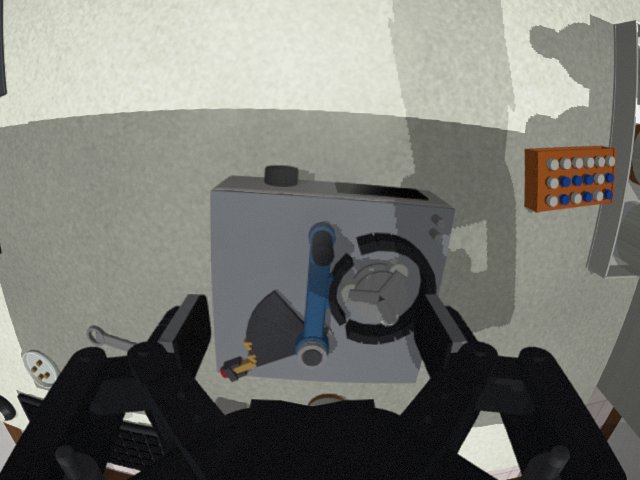

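View pics/side11.png

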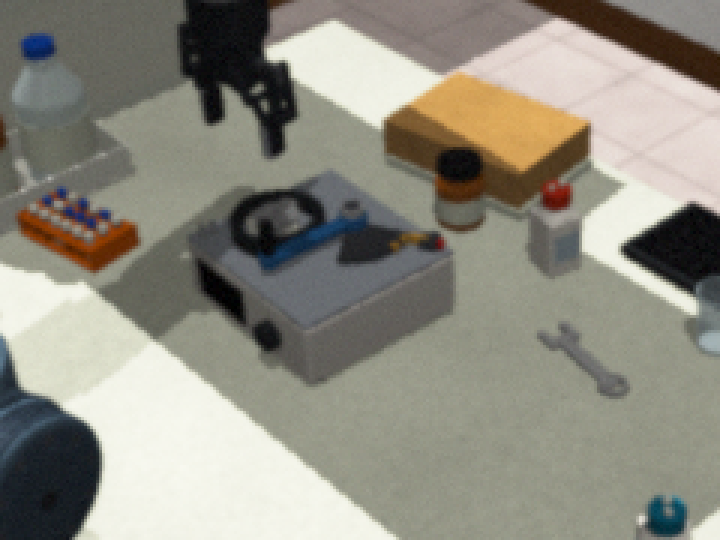

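The wrist view shows the post top near (322,243) and the pivot cap near (312,354).

Run:
```python
from h import *
from plant import *
f=grab_frame("wrist");im=f["color"]
cv2.imwrite("pics/w12.png",cv2.resize(im[210:380,270:380],None,fx=5,fy=4.5*5/4.5 if 0 else 3.5,interpolation=cv2.INTER_CUBIC)[:600])
for c in [(322,240),(322,244),(322,248)]:print("post top",wonz(f,*c,.149))
print("pivot",wonz(f,312,354,.117))
```

```text
post top [0.4522 0.2509 0.149 ]
post top [0.4552 0.251  0.149 ]
post top [0.4581 0.2512 0.149 ]
pivot [0.5727 0.2473 0.117 ]
```

View pics/w12.png

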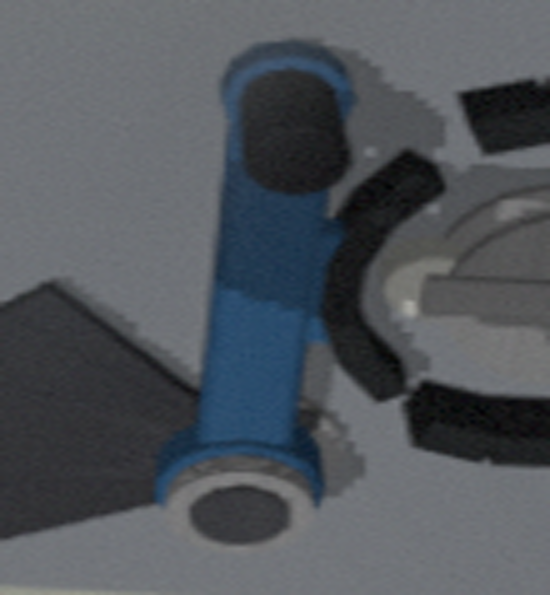

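Run:
```python
from h import *
from plant import *
f=grab_frame("wrist")
print("post top",wonz(f,329.4,252.5,.149),"base ring",wonz(f,270+290/5,210+80/3.5,.107))
print("pivot",wonz(f,318,357,.117))
M=np.array(f["world_to_cam"]);print(-M[:3,:3].T@M[:3,3])
```

```text
post top [0.4622 0.2552 0.149 ] base ring [0.4613 0.2557 0.107 ]
pivot [0.5771 0.2513 0.117 ]
[0.36934218 0.24138291 0.39239337]
```

```bash
python3 n3.py .462 .2555 .16 90 8.5 6.9
```

```text
[ 15.2   0.4 100.5  -0.4  78.8 -76.1] [ 0.  -0.1 -0.6] 0.08512528729145126
t 12.23 pos [0.4461 0.2409 0.2507] rpy [-179.7    0.3 -178.6] dist 9.3cm ang 1.4 rows 3
8.5, -0.52, 0.49, 3.02, -0.1, 0.1, 0.5,
8.5, -0.53, 0.49, 3.02, -0.1, 0.1, 0.5,
8.5, -0.53, 0.49, 3.02, -0.1, 0.1, 0.5,
8.5, 0, 0, 0, 0, 0, 0,
8.5, 0, 0, 0, 0, 0, 0
```

Request:
send_rows --series '[8.5,-0.5,0.5,3,-0.1,0.1,0.5,8.5,-0.5,0.5,3,-0.1,0.1,0.5,8.5,-0.5,0.5,3,-0.1,0.1,0.5,8.5,0,0,0,0,0,0,8.5,0,0,0,0,0,0]'

```text
time_s: 12.65
tool_pos: [0.4664, 0.2486, 0.1634]
ee_rot: [179.9, 0.6, 178.9]
force: [0.4, 0.6, 1.2]
width: 0.0847
```

```bash
python3 n3.py .462 .2555 .129 90 8.5 6.9;  python3 - <<'E'
from h import *
from plant import *
f=grab_frame("wrist");cv2.imwrite("pics/w13.png",f["color"])
E
```

```text
[ 15.2   8.2 102.8  -0.   68.4 -73.6] [0.4 0.6 1.2] 0.08473693131958639
t 12.65 pos [0.4664 0.2486 0.1634] rpy [179.9   0.6 178.9] dist 3.5cm ang 1.3 rows 1
8.5, 0.49, 0.68, 3.44, 0.1, 0.6, -1.1,
8.5, 0, 0, 0, 0, 0, 0,
8.5, 0, 0, 0, 0, 0, 0,
8.5, 0, 0, 0, 0, 0, 0,
8.5, 0, 0, 0, 0, 0, 0
```

View pics/w13.png

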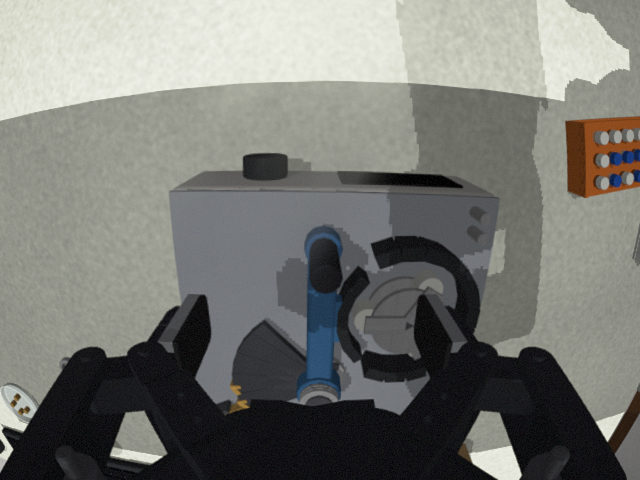

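Request:
send_rows --series '[8.5,0.25,0.3,1.7,0,0.3,-0.5,8.5,0.25,0.3,1.7,0,0.3,-0.5,8.5,0,0,0,0,0,0,8.5,0,0,0,0,0,0,8.5,0,0,0,0,0,0]'

```text
time_s: 13.12
tool_pos: [0.467, 0.2517, 0.1391]
ee_rot: [179.7, 0.7, 179.5]
force: [0.7, 0.6, 0.7]
width: 0.0848
```

```bash
python3 n3.py .462 .2555 .129 90 8.5 6.9;  python3 - <<'E'
from h import *
from plant import *
f=grab_frame("wrist");cv2.imwrite("pics/w14.png",f["color"])
f=grab_frame("side");cv2.imwrite("pics/s14.png",f["color"][150:270,200:360].repeat(4,0).repeat(4,1))
E
```

```text
[ 1.540e+01  1.020e+01  1.037e+02  1.000e-01  6.540e+01 -7.410e+01] [0.7 0.6 0.7] 0.08482894128027721
t 13.12 pos [0.467  0.2517 0.1391] rpy [179.7   0.7 179.5] dist 1.2cm ang 0.9 rows 1
8.5, 0.52, 0.37, 1.01, 0.3, 0.7, -0.5,
8.5, 0, 0, 0, 0, 0, 0,
8.5, 0, 0, 0, 0, 0, 0,
8.5, 0, 0, 0, 0, 0, 0,
8.5, 0, 0, 0, 0, 0, 0
```

View pics/w14.png

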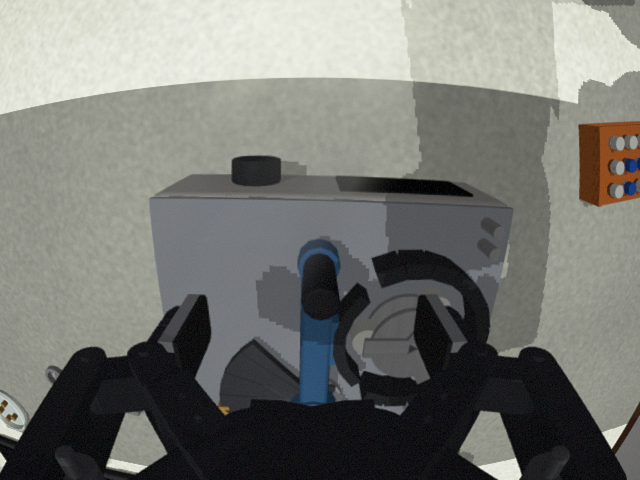

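View pics/s14.png

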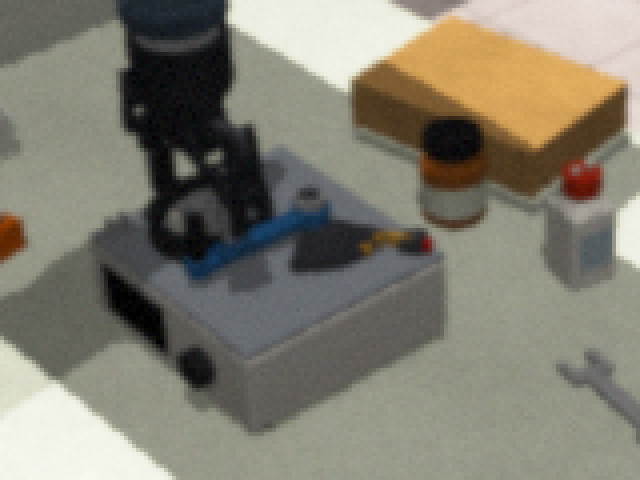

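```bash
python3 - <<'E'
from h import *
from plant import *
f=grab_frame("wrist");print(wonz(f,321,303,.149),wonz(f,320,257,.107)); o,p,R=state();print(p)
for t in [(0,0,0),(0,0,-.019)]:
    q=p+R.apply(t);M=np.array(f["world_to_cam"]);c=M[:3,:3]@q+M[:3,3];r=np.hypot(c[0],c[1]);th=np.arctan2(r,c[2]);print(f["cx"]+f["fx"]*th*c[0]/r,f["cy"]+f["fy"]*th*c[1]/r)
E
python3 n3.py .4605 .255 .127 90 8.5 6.9
```

```text
[0.4639 0.2568 0.149 ] [0.4608 0.2575 0.107 ]
[0.46727528 0.25207677 0.13900408]
309.46520565059325 298.75709506822557
309.2584436079305 321.5063643096043
[ 1.550e+01  1.020e+01  1.037e+02  1.000e-01  6.530e+01 -7.410e+01] [ 0.3  0.1 -0.2] 0.08494346293592546
t 13.27 pos [0.4673 0.2521 0.139 ] rpy [179.7   0.7 179.5] dist 1.4cm ang 0.9 rows 1
8.5, 0.7, 0.28, 1.19, 0.3, 0.7, -0.5,
8.5, 0, 0, 0, 0, 0, 0,
8.5, 0, 0, 0, 0, 0, 0,
8.5, 0, 0, 0, 0, 0, 0,
8.5, 0, 0, 0, 0, 0, 0
```

Request:
send_rows --series '[8.5,0.25,0.2,0.5,0.1,0.3,-0.2,8.5,0.2,0.2,0.4,0.1,0.3,-0.2,8.5,0,0,0.3,0,0,0,8.5,0,0,0,0,0,0,8.5,0,0,0,0,0,0]'

```text
time_s: 13.68
tool_pos: [0.4631, 0.2569, 0.1274]
ee_rot: [179.9, 0.2, 180.0]
force: [0.3, -0.6, 1.1]
width: 0.0853
```

```bash
python3 n3.py .4625 .2565 .127 90 8.5 6.9
```

```text
[ 1.610e+01  1.130e+01  1.039e+02  1.000e-01  6.450e+01 -7.390e+01] [ 0.3 -0.6  1.1] 0.08526199254645589
t 13.68 pos [0.4631 0.2569 0.1274] rpy [179.9   0.2 180. ] dist 0.1cm ang 0.2 rows 1
8.5, 0.06, -0.04, 0.04, 0.1, 0.2, -0,
8.5, 0, 0, 0, 0, 0, 0,
8.5, 0, 0, 0, 0, 0, 0,
8.5, 0, 0, 0, 0, 0, 0,
8.5, 0, 0, 0, 0, 0, 0
```

Request:
send_rows --series '[1.2,0,0,0,0,0,0,1.2,0,0,0,0,0,0,1.2,0,0,0,0,0,0,1.2,0,0,0,0,0,0,1.2,0,0,0,0,0,0]'

```text
time_s: 14.1
tool_pos: [0.4629, 0.2569, 0.127]
ee_rot: [179.9, 0.1, 180.0]
force: [0.7, -1.0, -0.8]
width: 0.0248
```

Request:
send_rows --series '[1.2,0,0,0,0,0,0,1.2,0,0,0,0,0,0,1.2,0,0,0,0,0,0,1.2,0,0,0,0,0,0,1.2,0,0,0,0,0,0]'

```text
time_s: 14.52
tool_pos: [0.4628, 0.2553, 0.1274]
ee_rot: [-179.9, 0.1, -180.0]
force: [-0.7, 0.1, 0.3]
width: 0.014
```

```bash
python3 n3.py .4625 .2565 .127 90 1.2 6.9;  python3 - <<'E'
from h import *
from plant import *
f=grab_frame("wrist");cv2.imwrite("pics/w15.png",f["color"])
E
```

```text
[ 1.610e+01  1.130e+01  1.039e+02 -1.000e-01  6.470e+01 -7.390e+01] [-0.7  0.1  0.3] 0.014049629708337043
t 14.52 pos [0.4628 0.2553 0.1274] rpy [-1.799e+02  1.000e-01 -1.800e+02] dist 0.1cm ang 0.1 rows 1
1.2, 0.03, 0.12, 0.04, -0.1, 0.1, 0,
1.2, 0, 0, 0, 0, 0, 0,
1.2, 0, 0, 0, 0, 0, 0,
1.2, 0, 0, 0, 0, 0, 0,
1.2, 0, 0, 0, 0, 0, 0
```

View pics/w15.png

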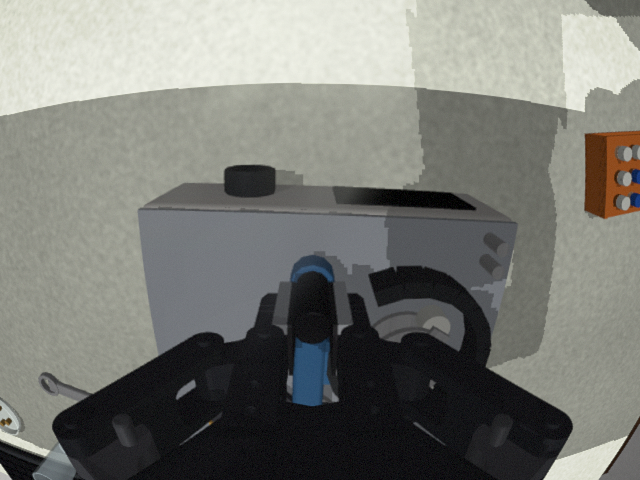

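The post is seated between the pads. Next I'll follow the arc: −y in the tool frame with about −2.9° of turn per row.

Request:
send_rows --series '[1.2,0,-0.55,0,0,0,-2.9,1.2,0,-0.55,0,0,0,-2.9,1.2,0,-0.55,0,0,0,-2.9,1.2,0,-0.55,0,0,0,-2.9,1.2,0,-0.55,0,0,0,-2.9]'

```text
time_s: 14.98
tool_pos: [0.4643, 0.233, 0.1273]
ee_rot: [179.5, 0.2, -165.1]
force: [-2.0, -0.6, 1.6]
width: 0.0141
```

```bash
cat > n4.py <<'E'
from h import *
import sys
th=float(sys.argv[1]);P=np.array([.5727,.2527]);r0=np.array([-.110,.0026])
o,p,R=state();d=p[:2]-P
print("r %.4f theta_est %.3f yaw_turn %.3f f %s w %.4f"%(np.hypot(*d),(np.arctan2(*d[::-1])-np.arctan2(*r0[::-1]))%(2*np.pi),np.radians((o["ee_rot"][2]-180)%360),np.round(o["force"],1),o["width"]))
c,s=np.cos(th),np.sin(th);t=P+np.array([c*r0[0]-s*r0[1],s*r0[0]+c*r0[1]])
plan([*t,.127],tool([0,0,-1],[-s,c,0]),1.2,vmax=.6,wmax=6)
E
python3 n4.py .5
```

```text
r 0.1102 theta_est 0.203 yaw_turn 0.261 f [-2.  -0.6  1.6] w 0.0141
t 14.98 pos [0.4643 0.233  0.1273] rpy [ 179.5    0.2 -165.1] dist 3.3cm ang 13.7 rows 6
1.2, -0.04, -0.54, 0, 0.1, 0, -2.3,
1.2, -0.02, -0.54, 0, 0.1, 0, -2.3,
1.2, 0, -0.54, 0, 0.1, 0, -2.3,
1.2, 0.03, -0.54, 0, 0.1, 0, -2.3,
1.2, 0.05, -0.54, 0, 0.1, 0, -2.3
```

Request:
send_rows --series '[1.2,-0.05,-0.65,0,0,0,-2.4,1.2,-0.02,-0.65,0,0,0,-2.4,1.2,0,-0.65,0,0,0,-2.4,1.2,0,-0.65,0,0,0,-2.4,1.2,0,-0.65,0,0,0,-2.4]'

```text
time_s: 15.4
tool_pos: [0.4719, 0.2072, 0.1273]
ee_rot: [178.8, 0.1, -152.6]
force: [-2.8, 3.3, 2.3]
width: 0.0138
```

```bash
python3 n4.py .66
python3 - <<'E'
from h import *
from plant import *
f=grab_frame("wrist");cv2.imwrite("pics/w16.png",f["color"])
E
```

```text
r 0.1106 theta_est 0.448 yaw_turn 0.479 f [-2.8  3.3  2.3] w 0.0138
t 15.40 pos [0.4719 0.2072 0.1273] rpy [ 1.788e+02  1.000e-01 -1.526e+02] dist 2.3cm ang 10.5 rows 4
1.2, -0.04, -0.58, -0, 0.3, 0.1, -2.6,
1.2, -0.02, -0.58, -0, 0.3, 0.1, -2.6,
1.2, 0.01, -0.59, 0, 0.3, 0.1, -2.6,
1.2, 0.03, -0.58, 0.01, 0.3, 0.1, -2.6,
1.2, 0, 0, 0, 0, 0, 0
```

View pics/w16.png

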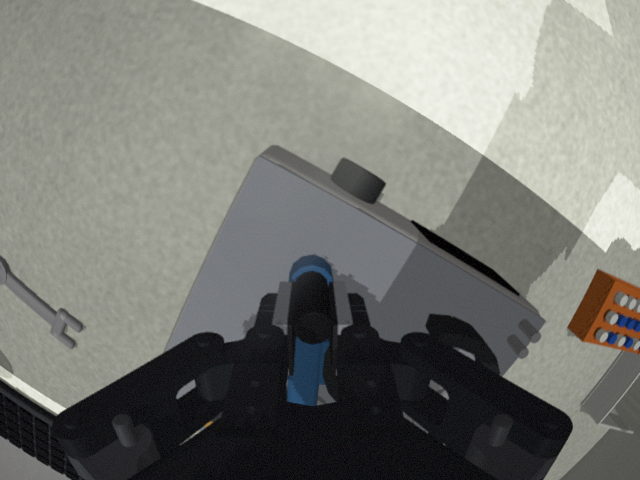

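The arm follows the gripper well, at about 0.45 rad. I'll continue towards the stop.

Request:
send_rows --series '[1.2,-0.04,-0.65,0,0.2,0,-2.4,1.2,-0.02,-0.65,0,0.2,0,-2.4,1.2,0,-0.65,0,0.2,0,-2.4,1.2,0,-0.65,0,0.2,0,-2.4,1.2,0,-0.4,0,0,0,0]'

```text
time_s: 15.87
tool_pos: [0.4837, 0.1863, 0.1273]
ee_rot: [179.0, 0.1, -142.6]
force: [-6.4, 7.1, 3.6]
width: 0.0139
```

```bash
python3 n4.py .70
```

```text
r 0.1110 theta_est 0.664 yaw_turn 0.654 f [-6.4  7.1  3.6] w 0.0139
t 15.87 pos [0.4837 0.1863 0.1273] rpy [ 1.790e+02  1.000e-01 -1.426e+02] dist 0.4cm ang 2.8 rows 1
1.2, -0.1, -0.4, 0.02, 1, 0.1, -2.7,
1.2, 0, 0, 0, 0, 0, 0,
1.2, 0, 0, 0, 0, 0, 0,
1.2, 0, 0, 0, 0, 0, 0,
1.2, 0, 0, 0, 0, 0, 0
```

Request:
send_rows --series '[1.2,-0.05,-0.5,0,0.3,0,-1.5,1.2,0,-0.5,0,0.3,0,-1,1.2,0,-0.5,0,0,0,0,1.2,0,-0.5,0,0,0,0,1.2,0,-0.5,0,0,0,0]'

```text
time_s: 16.28
tool_pos: [0.4864, 0.1825, 0.1271]
ee_rot: [177.5, -0.2, -140.0]
force: [-15.4, 16.1, 10.9]
width: 0.0136
```

```bash
python3 n4.py .70;python3 - <<'E'
from h import *
from plant import *
for n in ["wrist","top","side"]:
    f=grab_frame(n);im=f["color"]
    if n=="side":im=im[150:330,200:440].repeat(3,0).repeat(3,1)
    cv2.imwrite(f"pics/{n}17.png",im)
E
python3 n4.py .70
```

```text
r 0.1112 theta_est 0.706 yaw_turn 0.699 f [-15.4  16.1  10.9] w 0.0136
t 16.28 pos [0.4864 0.1825 0.1271] rpy [ 177.5   -0.2 -140. ] dist 0.1cm ang 2.5 rows 1
1.2, -0.12, 0.07, 0.01, 2.5, -0.2, -0.1,
1.2, 0, 0, 0, 0, 0, 0,
1.2, 0, 0, 0, 0, 0, 0,
1.2, 0, 0, 0, 0, 0, 0,
1.2, 0, 0, 0, 0, 0, 0
r 0.1113 theta_est 0.706 yaw_turn 0.698 f [-13.8  16.7  11.7] w 0.0135
t 16.43 pos [0.4864 0.1825 0.1271] rpy [ 177.5   -0.2 -140. ] dist 0.1cm ang 2.5 rows 1
1.2, -0.12, 0.07, 0.01, 2.5, -0.2, -0.1,
1.2, 0, 0, 0, 0, 0, 0,
1.2, 0, 0, 0, 0, 0, 0,
1.2, 0, 0, 0, 0, 0, 0,
1.2, 0, 0, 0, 0, 0, 0
```

View pics/wrist17.png

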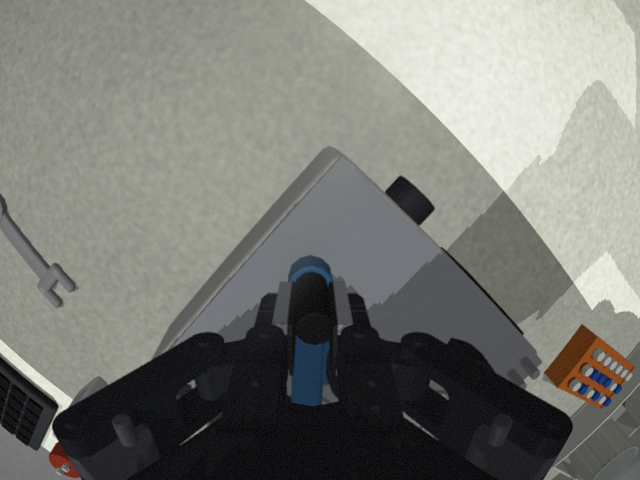

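View pics/top17.png

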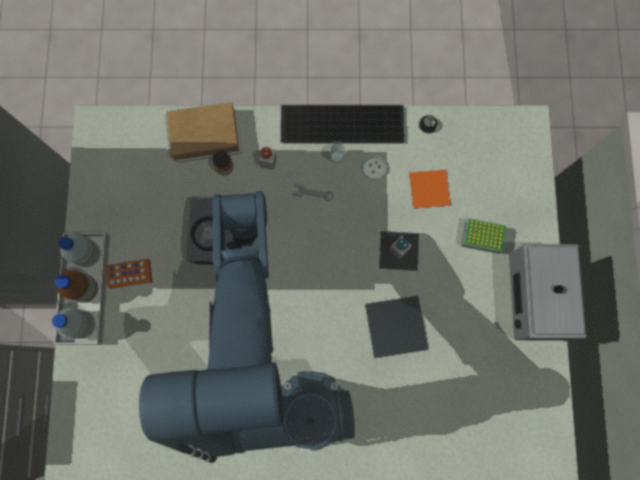

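View pics/side17.png

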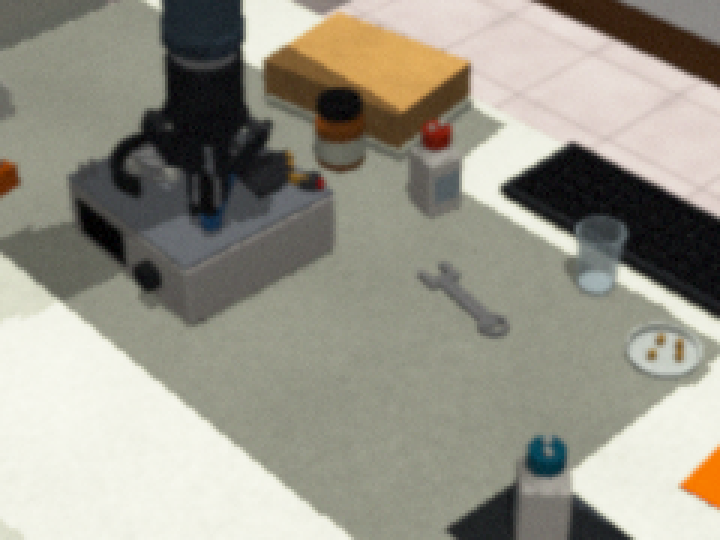

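The arm is at its stop: about 0.70 rad, holding a steady push of roughly 22 N sideways. The bottle stands on the mat and the bystanders look unmoved, so I'm handing in.

```bash
python3 -c "
from plant import job
print(job.hand_in())"
```

```text
the job is handed in; nothing more can be done
None
```

The feed bottle is standing on the small dark mat, and the pump's pressure arm is held back at its stop. I handed the job in at about 16.4 s; hand-in reports no verdict.

- **Bottle:** I gripped it lying down, turned it upright, set it on the mat and let go. My first grip was too shallow and nudged the bottle about 12 mm, so I reopened and took a deeper one. After release, the wrist and top views showed it upright near the middle of the mat, and it looked the same in the last top view.
- **Pressure arm:** I gripped the finger post and followed its arc past both clicks to the stop. The arm angle worked out from the gripper's position is about 0.70 rad. The wrist force sensor read about 22 N sideways, steady over the last two readings 0.15 s apart, and I left the arm pressing.
- **Other things:** in the last top view, none of the bystanders looked moved from the first picture. I compared them by eye and did not measure them.
- **Disagreements:**
    - When the bottle reached the mat, my estimate of its mid-point was 63 mm, against the expected 59 mm. I put that down to error in locating its base along its length, because the contact force showed it was resting on the mat.
    - The gripper read 14 mm on the 16 mm post.

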